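Stack the lunch carrier on its stand

TASK

Put the small lunch carrier together on its round wooden stand, from the bottom up: first the blue tier in the stand's recess, then the green tier on it, then the yellow one, and last the small steel lid with the black knob, each fully seated and upright on the one below and let go before the next is added. Set every piece down rather than dropping it, and leave the white tier, the jar and the cup where they are.

Things in the scene. Friction and masses are not known exactly. Their poses are not given: they have to be found in the camera images.
- stand: round pale wooden stand of the lunch carrier, fixed to the slab, 96 mm across, 18 mm tall, with a round recess in the middle of its top, 55 mm across and 7 mm deep. Origin: centre of its underside, z up. A tier fully home on it has its shoulder on the stand's top, so its underside is 12 mm above the stand's origin.
- blue_tier: blue round enamel tier, loose, upright, open top, 60 mm across, 56 mm tall, ~150 g. Origin: centre of underside, z up. Lowest 6 mm: foot 50 mm across (edge tapered to 47), then a 60 mm shoulder; wall 2.5 mm, mouth 55 mm inside, inner floor at 10 mm. A piece sitting on it has its foot in the mouth, shoulder on the rim, its underside 50 mm above this origin.
- green_tier: green round enamel tier, loose, upright, open top, 60 mm across, 50 mm tall, ~150 g. Origin: centre of underside, z up. Lowest 6 mm: foot 50 mm across (edge tapered to 47), then a 60 mm shoulder; wall 2.5 mm, mouth 55 mm inside, inner floor at 10 mm. A piece sitting on it has its foot in the mouth, shoulder on the rim, its underside 44 mm above this origin.
- yellow_tier: yellow round enamel tier, loose, upright, open top, 60 mm across, 44 mm tall, ~150 g. Origin: centre of underside, z up. Lowest 6 mm: foot 50 mm across (edge tapered to 47), then a 60 mm shoulder; wall 2.5 mm, mouth 55 mm inside, inner floor at 10 mm. A piece sitting on it has its foot in the mouth, shoulder on the rim, its underside 38 mm above this origin.
- small_lid: small steel lid of the lunch carrier, loose, right way up, ~120 g, with an upright round black knob to hold it by. Origin: centre of underside, z up. Foot 50 mm across, 6 mm deep as on the tiers; plate 62 mm across from 6 to 10 mm up, rising to 13 mm at the knob; knob 22 mm across, from 13 to 44 mm above the origin.
- white_tier: white round enamel tier, loose, upright, open top, 60 mm across, 50 mm tall, ~150 g. Origin: centre of underside, z up. Lowest 6 mm: foot 50 mm across (edge tapered to 47), then a 60 mm shoulder; wall 2.5 mm, mouth 55 mm inside, inner floor at 10 mm. It is a spare, not part of this carrier: leave it where it stands.
- jar: clear glass jar with a red cap, loose, 66 mm across, 100 mm tall, origin at the centre of its underside; leave it alone.
- cup: terracotta cup, loose, 68 mm across at the rim, 70 mm tall, origin at the centre of its underside; leave it alone.

How it is judged:
By the outcome, as a careful person would: the job done as asked, in the order asked, and still so for the second after the job is handed in, with the robot touching nothing.
It also fails if it takes over 93 s, if anything falls off the work surface, if the arm or the gripper's body presses on something with over 40 N, if the wrist force passes 120 N, or if a joint passes its speed limit or range.

ROBOT

A 6-joint arm with a two-finger parallel gripper is mounted at the origin on the work surface. World frame = base frame: x ahead of the robot, y to its left, z up, the work surface at z = 0. Lengths are in mm, angles in rad, forces in N, time in s.
With the tool pointing down it reaches from about 350 to 875 mm from the base axis. Payload 4.2 kg.
Tool frame: the origin (TCP) lies at the very end of the fingers, on their centre line; the grasp point (between the pads) lies r.grip_depth behind it (r.grip_depth is the distance from the TCP to the grasp point, in mm); z points along the fingers, y is the direction in which the jaws open and shut (so a half turn about z gives the same grasp; the last joint's range is limited). The gripper opens to 85 mm and grips with 20 to 120 N. Pads are 22 mm wide; open, the fingers measure 114 mm over their backs; the gripper's body (76 mm by 85 mm) begins 54 mm behind the grasp point. The pads swing forward as they close: fully open they stand 13 mm farther back than shut.
Start: joints at [-0.921, 0.385, 0.008, 0, -1.194, -0.259], TCP at [238.093, -577.85, 193.312] pointing down, gripper open.
Joint ranges: [-3.14, 3.14], [-1.21, 2.06], [-1.07, 1.41], [-3.16, 2.05], [-2.99, -0.16], [-3.1, 3.1]. Speed limits (rad/s): [2.79, 2.79, 3.14, 3.14, 3.14, 3.14].

INTERFACE

Orientations are given as a unit quaternion [w, x, y, z].
In Python, from workcell import r, viewer, order gives the robot as it stands.
- The arm moves only by the tool apply_moves, never from a script. Its argument "deltas" is a list of rows, each an object with "offset": the shift along the tool's x, y, z in mm, a list of three; "dr": the turn, a rotation vector about the tool's x, y, z in rad, a list of three; "jaw": the gripper command: -1 is shut, 1 is fully open, values between are in proportion. A call has 1 to 5 rows; each row shifts and turns the commanded pose from where the row before left it, along the tool's axes as they then stand; what a row does not reach is not made up. A row lasts 1/10 s, in which the tool goes at most 50 mm and 8.59 degrees, less where a joint would pass 70% of its speed; a pose out of reach is approached as far as the arm can. A call with a gripper value outside its range is refused whole. The fingers move at their own pace and stop on an object; the grip force is fixed at half the most. Time passes only in rows, so rows that do not move let the fingers close. It gives the time, the measured TCP pose, the force and the opening at its end, in the units of the state.
- r.sense(): the state, without advancing time (a new reading comes with each control period).
- viewer.grab_frame(name): name is "side" or "top"; returns the picture (420x560x3 uint8, red, green, blue); there is no depth.
- viewer.camera_info(name): a dict with "K" (3x3 intrinsics, pixels), "view" (4x4, takes a point from world to camera coordinates). Camera axes: x right, y up, looking along -z (the intrinsics and any distortion apply to the point x, -y, -z); pixel columns grow to the right and rows downward; lengths in mm; the calibration is good to about 2 mm. A picture is of the moment at which its call begins. camera_info takes no time and is no camera call.
- order.sign_off(): hands the job in, once; it reports no verdict.
The state is a dict: "t": time; "qpos": joint angles; "qvel": joint speeds; "tau": joint torques, N m; "eef_pos": TCP position; "eef_rot": TCP orientation; "ft_force": force on the tool from outside, world axes, zero at the start; "ft_torque": the same for the moment, N m; "grip_width": finger opening in mm.
Only numpy, scipy, OpenCV 4.12 (cv2) and the standard library are available. Lean on these libraries where they do the work, as an engineer would, in place of code of your own. Each camera call takes 0.05 s, during which the arm holds its last target.

## Working session

There is one attempt and no reset: what is moved stays moved. The work goes in short steps, Python scripts to look and compute and a tool call to move; the robot and the scene stay as the last step left them, time stands still between calls to the robot, and variables do not carry over. Pictures are saved under pics/ and viewed, and the job is handed in when it is done.

Besides the shell and the picture viewer there is one more tool, called after ">>>" by a JSON object that holds its "method" and its "body". apply_moves: Moves the arm, as the interface text tells. Its arguments: {"type":"object","properties":{"deltas":{"type":"array"}},"required":["deltas"]}

```bash
ls; mkdir -p pics; python3 - <<'E'
from workcell import r,viewer,order
import cv2
for n in("side","top"):
    cv2.imwrite(f"pics/{n}0.png",viewer.grab_frame(n)[:,:,::-1])
    print(viewer.camera_info(n))
print(r.sense(), r.grip_depth)
E
```

```text
pics
{'K': array([[416.20376414,   0.        , 284.38530304],
       [  0.        , 416.20376414, 208.8504341 ],
       [  0.        ,   0.        ,   1.        ]]), 'view': array([[-9.73439486e-01, -2.28929682e-01, -2.60135422e-03,
         5.18073206e+02],
       [ 1.71846745e-01, -7.38128616e-01,  6.52406961e-01,
        -1.24690443e+02],
       [-1.51275452e-01,  6.34631663e-01,  7.57864361e-01,
        -8.83691322e+02],
       [ 0.00000000e+00,  0.00000000e+00,  0.00000000e+00,
         1.00000000e+00]])}
{'K': array([[513.89346032,   0.        , 287.37005006],
       [  0.        , 513.89346032, 205.89937838],
       [  0.        ,   0.        ,   1.        ]]), 'view': array([[ 1.32219190e-02, -9.99440805e-01,  3.07125192e-02,
        -2.37161597e+01],
       [ 9.91762913e-01,  1.70215166e-02,  1.26951139e-01,
        -5.35904797e+02],
       [-1.27402922e-01,  2.87809998e-02,  9.91433381e-01,
        -1.06020261e+03],
       [ 0.00000000e+00,  0.00000000e+00,  0.00000000e+00,
         1.00000000e+00]])}
{'t': 0.1, 'qpos': array([-9.21411642e-01,  3.85469929e-01,  6.76998849e-03, -3.93063789e-04,
       -1.19399149e+00, -2.58562573e-01]), 'qvel': array([ 0.00083636, -0.00092817,  0.00170997,  0.00077357,  0.00010484,
        0.00019061]), 'tau': array([-1.06215564e-03, -3.93319595e+01,  1.88928795e+01,  4.19802189e+00,
       -2.63360576e-03, -8.28994100e-07]), 'eef_pos': array([ 237.85135287, -577.33998235,  192.34606952]), 'eef_rot': array([-2.51365723e-04, -1.94098586e-01,  9.80981553e-01,  9.31684160e-04]), 'ft_force': array([-0.27404046,  1.06889248,  0.31270742]), 'ft_torque': array([-0.01216315,  0.02264539, -0.00253588]), 'grip_width': 85.16043820093344} 18.700000000000003
```

View pics/side0.png

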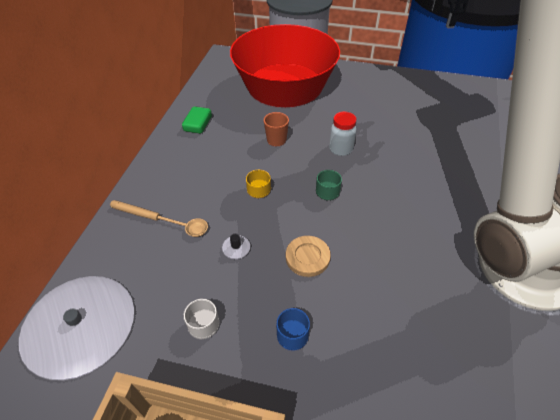

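View pics/top0.png

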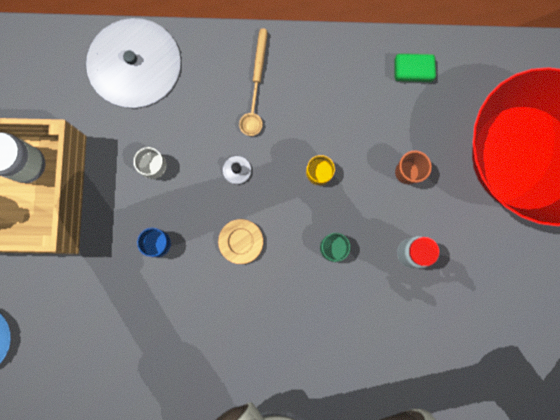

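The side view shows blue at (293,329), green (329,185), yellow (259,183), the lid knob (236,241) and the stand (308,255). In the top view they are at (153,242), (336,247), (320,170), (236,169) and (241,241). Next I'll localise them in both views.

```bash
cat > h.py <<'E'
from workcell import r,viewer,order
import cv2,numpy as np
def cam(n):
    c=viewer.camera_info(n);return np.array(c["K"]),np.array(c["view"])
def ray(n,uv):
    K,V=cam(n);p=cv2.undistortPoints(np.array([[uv]],float),K,None)[0,0]
    R=V[:3,:3];o=-R.T@V[:3,3];d=R.T@np.array([p[0],-p[1],-1.0]);return o,d
def onz(n,uv,z):
    o,d=ray(n,uv);return (o+d*(z-o[2])/d[2])
def proj(n,P):
    K,V=cam(n);q=V[:3,:3]@np.array(P,float)+V[:3,3];q=K@np.array([q[0],-q[1],-q[2]]);return q[:2]/q[2]
HSV={'blue':((105,120,40),(125,255,255)),'green':((65,90,25),(90,255,255)),'yellow':((20,170,70),(30,255,255)),'wood':((12,60,90),(22,190,255))}
H={'blue':56,'green':50,'yellow':44}
def blob(img,c,roi):
    x0,y0,x1,y1=roi
    m=cv2.inRange(cv2.cvtColor(img,cv2.COLOR_RGB2HSV),*[np.array(v) for v in HSV[c]])
    k=np.zeros_like(m);k[y0:y1,x0:x1]=m[y0:y1,x0:x1]
    cs,_=cv2.findContours(k,cv2.RETR_EXTERNAL,cv2.CHAIN_APPROX_NONE)
    c=cv2.convexHull(max(cs,key=cv2.contourArea));M=cv2.moments(c)
    return (M['m10']/M['m00'],M['m01']/M['m00']),cv2.boundingRect(c),M['m00']
def save(n,name,box=None,s=1):
    i=viewer.grab_frame(n);o=i[:,:,::-1]
    if box: o=cv2.resize(o[box[1]:box[3],box[0]:box[2]],None,fx=s,fy=s,interpolation=cv2.INTER_CUBIC)
    cv2.imwrite(f"pics/{name}.png",o);return i
def st():
    s=r.sense();print('t %.2f'%s['t'],'tcp',s['eef_pos'].round(1),'rot',s['eef_rot'].round(4),'F',s['ft_force'].round(1),'w %.1f'%s['grip_width'],'q',s['qpos'].round(2))
E
python3 - <<'E'
from h import *
I={n:cv2.imread(f"pics/{n}0.png")[:,:,::-1].copy() for n in("side","top")}
C={'blue':{'side':(293,329),'top':(153,242)},'green':{'side':(329,185),'top':(336,247)},'yellow':{'side':(259,183),'top':(320,170)},'wood':{'side':(308,255),'top':(241,241)}}
for c in C:
  for n,(u,v) in C[c].items():
    w=32
    uv,b,a=blob(I[n],c,(u-w,v-w,u+w,v+w))
    z=H[c]/2 if c in H else 9
    print(c,n,np.round(uv,1),b,a,onz(n,uv,z).round(1))
for n,(u,v) in {'side':(236,245),'top':(236,169)}.items():
    g=cv2.resize(I[n][v-25:v+25,u-25:u+25,::-1],None,fx=8,fy=8,interpolation=cv2.INTER_NEAREST)
    cv2.imwrite(f'pics/lid_{n}.png',g)
a=cv2.imread('pics/lid_side.png');b=cv2.imread('pics/lid_top.png');cv2.imwrite('pics/lid.png',np.hstack([a,b]))
E
```

```text
blue side [292.7 328.4] (277, 308, 33, 42) 1107.0 [455.3 260.   28. ]
blue top [153.3 242.3] (137, 228, 34, 29) 742.5 [454.9 265.8  28. ]
green side [328.1 184.5] (316, 171, 26, 29) 579.5 [ 451.8 -121.6   25. ]
green top [335. 247.] (321, 233, 29, 29) 628.0 [ 450.8 -118.7   25. ]
yellow side [258.1 183.4] (246, 170, 25, 28) 553.0 [619.3 -89.7  22. ]
yellow top [320.  169.6] (306, 156, 29, 28) 613.0 [618.8 -86.   22. ]
wood side [307.5 255.7] (285, 236, 46, 41) 1456.5 [461.7  82.8   9. ]
wood top [240.4 241.2] (218, 219, 46, 45) 1601.5 [461.1  84.    9. ]
```

View pics/lid.png

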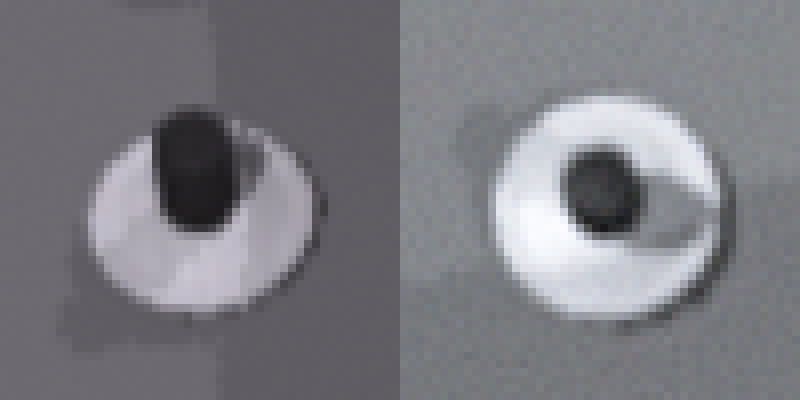

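The knob is at side (236,241) and top (236,169), with the plate around it. The blue y values from the two views disagree by 6 mm, so I'll inspect the masks.

```bash
python3 - <<'E'
from h import *
I={n:cv2.imread(f"pics/{n}0.png")[:,:,::-1].copy() for n in("side","top")}
C={'blue':{'side':(293,329),'top':(153,242)},'green':{'side':(329,185),'top':(336,247)},'yellow':{'side':(259,183),'top':(320,170)},'wood':{'side':(308,255),'top':(241,241)}}
rows=[]
for n in('side','top'):
  row=[]
  for c in C:
    u,v=C[c][n];w=25
    m=cv2.inRange(cv2.cvtColor(I[n],cv2.COLOR_RGB2HSV),*[np.array(q) for q in HSV[c]])
    cr=lambda x:cv2.resize(x[v-w:v+w,u-w:u+w],(200,200),interpolation=cv2.INTER_NEAREST)
    im=cr(I[n][:,:,::-1]).copy();cs,_=cv2.findContours(cr(m),cv2.RETR_EXTERNAL,cv2.CHAIN_APPROX_NONE)
    cv2.drawContours(im,cs,-1,(255,0,255),1);row.append(im)
  rows.append(np.hstack(row))
cv2.imwrite('pics/masks.png',np.vstack(rows))
E
```

```text
(no output)
```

View pics/masks.png

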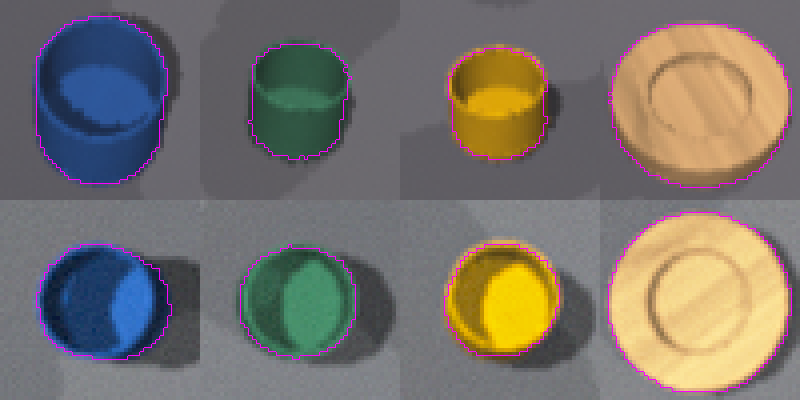

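```bash
python3 - <<'E'
from h import *
I={n:cv2.imread(f"pics/{n}0.png")[:,:,::-1].copy() for n in("side","top")}
C={'blue':{'side':(293,329),'top':(153,242)},'green':{'side':(329,185),'top':(336,247)},'yellow':{'side':(259,183),'top':(320,170)}}
for c in C:
  for n,(u,v) in C[c].items():
    w=32
    _,(x,y,W,Hh),a=blob(I[n],c,(u-w,v-w,u+w,v+w)); x-=.0;
    if n=='top':
        cu=x+min(W,Hh)/2-.5 if c=='blue' else x+W-.5-Hh/2; uv=(cu,y+Hh/2-.5)
    else:
        o,d=ray(n,(u,v));s=abs(d[2])/np.linalg.norm(d); uv=(x+W/2-.5,y-.5+W/2*s)
    print(c,n,np.round(uv,1),onz(n,uv,H[c]).round(1))
for n,(u,v) in {'side':(236,245),'top':(236,169)}.items():
    g=cv2.cvtColor(I[n],cv2.COLOR_RGB2GRAY);w=17
    k=np.zeros_like(g);m=(g<62) if n=='side' else (g<75);k[v-w:v+w,u-w:u+w]=255*m[v-w:v+w,u-w:u+w]
    cs,_=cv2.findContours(k,0,1);q=max(cs,key=cv2.contourArea);M=cv2.moments(q)
    uv=(M['m10']/M['m00'],M['m01']/M['m00']);print('knob',n,np.round(uv,1),cv2.boundingRect(q),onz(n,uv,30).round(1))
    g2=np.zeros_like(g);g2[v-w:v+w,u-w:u+w]=255*(g[v-w:v+w,u-w:u+w]>150)
    q=cv2.convexHull(max(cv2.findContours(g2,0,1)[0],key=cv2.contourArea));M=cv2.moments(q)
    uv=(M['m10']/M['m00'],M['m01']/M['m00']);print('plate',n,np.round(uv,1),cv2.boundingRect(q),onz(n,uv,8).round(1))
for n,(u,v) in {'side':(308,255),'top':(241,241)}.items(): # stand top disc from bbox
    _,(x,y,W,Hh),a=blob(I[n],'wood',(u-32,v-32,u+32,v+32))
    o,d=ray(n,(u,v));s=abs(d[2])/np.linalg.norm(d)
    uv=(x+W/2-.5,y-.5+W/2*s) if n=='side' else (x+W-.5-23, y+Hh/2-.5)
    print('stand',n,W,Hh,onz(n,uv,18).round(1))
E
```

```text
blue side [293.  322.5] [454.7 261.7  56. ]
blue top [151. 242.] [453.9 264.1  56. ]
green side [328.5 179.8] [ 451.3 -112.9   50. ]
green top [335. 247.] [ 449.6 -115.6   50. ]
yellow side [258.  178.4] [617.1 -85.2  44. ]
yellow top [320.5 169.5] [614.6 -85.   44. ]
knob side [235.2 240.9] (231, 234, 10, 15) [618.4  94.9  30. ]
plate side [235.4 247.1] (222, 237, 28, 22) [619.7  95.7   8. ]
knob top [236.2 167.7] (232, 163, 9, 10) [617.7  95.5  30. ]
plate top [236.1 169.3] (222, 156, 29, 28) [618.6  97.2   8. ]
stand side 46 41 [461.5  85.8  18. ]
stand top 46 45 [461.   83.2  18. ]
```

>>> {"method": "apply_moves", "body": {"deltas": [{"offset": [0, 0, 0], "dr": [0, 0, 0.13], "jaw": 1}, {"offset": [0, 0, 0], "dr": [0, 0, 0.13], "jaw": 1}, {"offset": [0, 0, 0], "dr": [0, 0, 0.1307], "jaw": 1}, {"offset": [-40, 30, 0], "dr": [0, 0, 0], "jaw": 1}, {"offset": [-40, 30, 0], "dr": [0, 0, 0], "jaw": 1}]}}

```text
t: 0.6
eef_pos: [317.7, -517.5, 192.5]
eef_rot: [-0.0, 0.002, 1.0, 0.001]
ft_force: [1.3, -0.2, 0.4]
grip_width: 85.5
```

>>> {"method": "apply_moves", "body": {"deltas": [{"offset": [-25, 40, 0], "dr": [0, 0, 0], "jaw": 1}, {"offset": [-25, 40, 0], "dr": [0, 0, 0], "jaw": 1}, {"offset": [-25, 40, 0], "dr": [0, 0, 0], "jaw": 1}, {"offset": [-25, 40, 0], "dr": [0, 0, 0], "jaw": 1}, {"offset": [-25, 40, 0], "dr": [0, 0, 0], "jaw": 1}]}}

```text
t: 1.1
eef_pos: [443.5, -315.9, 193.0]
eef_rot: [-0.0, 0.0, 1.0, 0.0]
ft_force: [1.3, -0.8, -0.5]
grip_width: 85.8
```

>>> {"method": "apply_moves", "body": {"deltas": [{"offset": [-10, 45, 0], "dr": [0, 0, 0], "jaw": 1}, {"offset": [0, 45, 0], "dr": [0, 0, 0], "jaw": 1}, {"offset": [0, 45, 0], "dr": [0, 0, 0], "jaw": 1}, {"offset": [0, 45, 0], "dr": [0, 0, 0], "jaw": 1}, {"offset": [0, 45, 0], "dr": [0, 0, 0], "jaw": 1}]}}

```text
t: 1.6
eef_pos: [452.4, -91.1, 193.1]
eef_rot: [-0.0, 0.0, 1.0, 0.0]
ft_force: [1.1, 0.4, -0.6]
grip_width: 85.1
```

>>> {"method": "apply_moves", "body": {"deltas": [{"offset": [0, 45, 0], "dr": [0, 0, 0], "jaw": 1}, {"offset": [0, 45, 0], "dr": [0, 0, 0], "jaw": 1}, {"offset": [0, 45, 0], "dr": [0, 0, 0], "jaw": 1}, {"offset": [0, 45, 0], "dr": [0, 0, 0], "jaw": 1}, {"offset": [0, 45, 0], "dr": [0, 0, 0], "jaw": 1}]}}

```text
t: 2.1
eef_pos: [452.3, 133.9, 193.2]
eef_rot: [-0.0, -0.0, 1.0, 0.0]
ft_force: [0.6, 0.6, 0.5]
grip_width: 85.4
```

>>> {"method": "apply_moves", "body": {"deltas": [{"offset": [-2, 45, 0], "dr": [0, 0, 0], "jaw": 1}, {"offset": [0, 45, 0], "dr": [0, 0, 0], "jaw": 1}, {"offset": [0, 39, 0], "dr": [0, 0, 0], "jaw": 1}, {"offset": [0, 0, 40], "dr": [0, 0, 0], "jaw": 1}, {"offset": [0, 0, 40], "dr": [0, 0, 0], "jaw": 1}]}}

```text
t: 2.6
eef_pos: [455.1, 263.1, 112.7]
eef_rot: [0.001, -0.001, 1.0, 0.001]
ft_force: [0.4, 1.2, -1.0]
grip_width: 85.1
```

```bash
python3 - <<'E'
from h import *
st();a=save('top','b1t',(90,170,290,320),4);
i=save('side','b1s',(190,220,390,370),4)
E
```

```text
t 2.60 tcp [455.1 263.1 112.7] rot [ 8.0e-04 -1.1e-03  1.0e+00  1.1e-03] F [ 0.4  1.2 -1. ] w 85.1 q [ 0.83  0.29 -0.35 -0.   -0.92 -2.4 ]
```

View pics/b1t.png

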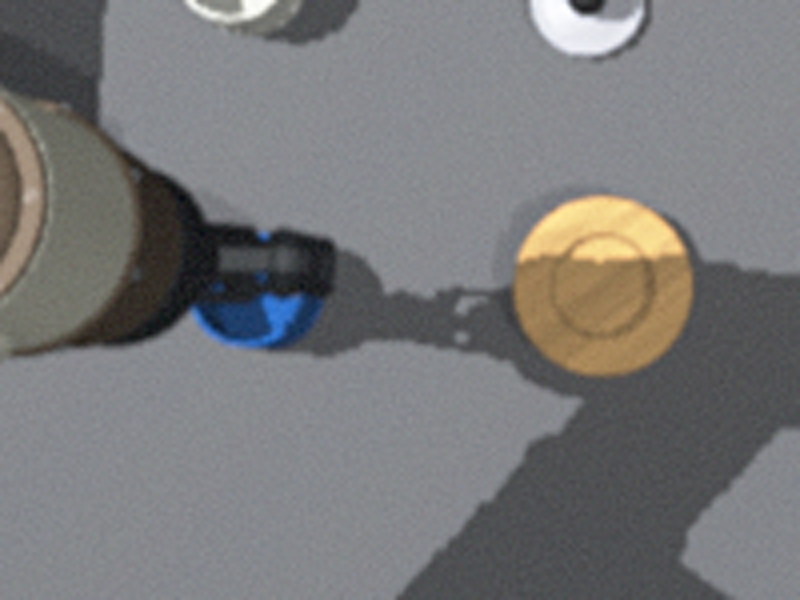

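View pics/b1s.png

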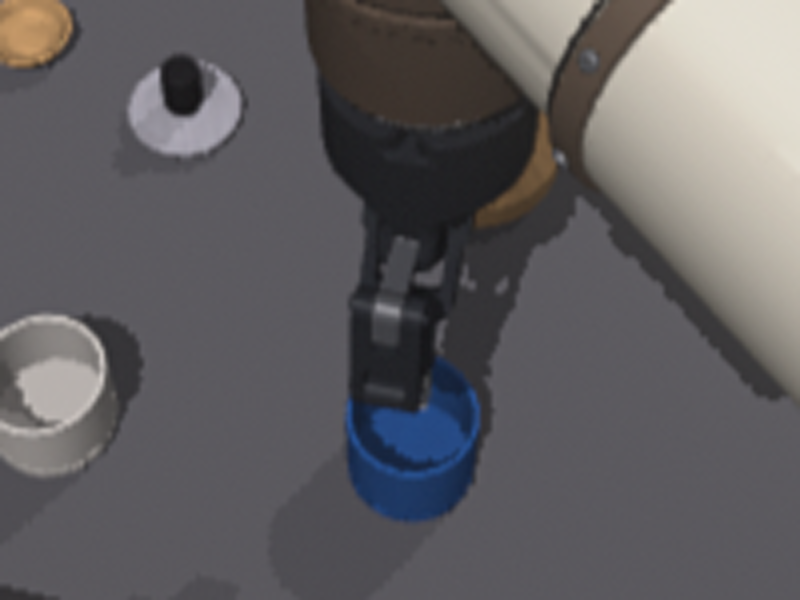

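The top view shows the fingers above blue, straddling it at crop (260,265). The side view shows the near finger's tip at full-frame pixel (286,321). I'll check that against the calibration.

```bash
python3 - <<'E'
from h import *
for z in(112,125): print(proj('side',(455,320,z)).round(1),proj('side',(455,306,z)).round(1), proj('top',(455,206,z)).round(1),proj('top',(455,206,z+30)).round(1))
E
```

```text
[285.4 340.1] [287.4 332. ] [174.4 240.3] [171.4 239.3]
[285.4 336.7] [287.4 328.5] [173.1 239.8] [170.1 238.9]
```

>>> {"method": "apply_moves", "body": {"deltas": [{"offset": [0, 0, 35], "dr": [0, 0, 0], "jaw": 1}, {"offset": [0, 0, 0], "dr": [0, 0, 0], "jaw": 1}]}}

```text
t: 2.9
eef_pos: [453.3, 259.4, 76.3]
eef_rot: [-0.003, 0.0, 1.0, -0.002]
ft_force: [-0.0, -0.9, -0.1]
grip_width: 85.6
```

```bash
python3 - <<'E'
from h import *
st();a=save('top','b2t',(110,195,210,270),8);
i=save('side','b2s',(240,270,340,345),8)
E
```

```text
t 2.90 tcp [453.3 259.4  76.3] rot [-2.5e-03  5.0e-04  1.0e+00 -2.2e-03] F [-0.  -0.9 -0.1] w 85.6 q [ 0.83  0.34 -0.4  -0.   -0.85 -2.4 ]
```

View pics/b2t.png

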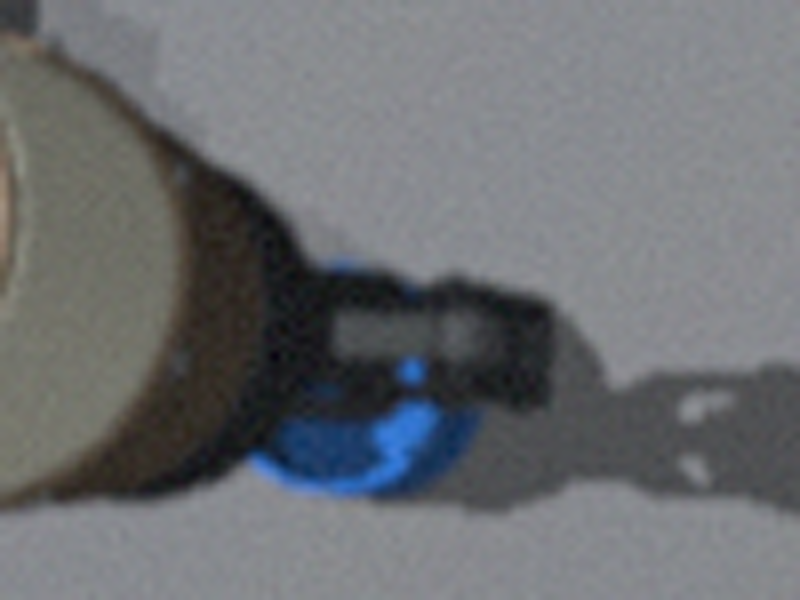

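View pics/b2s.png

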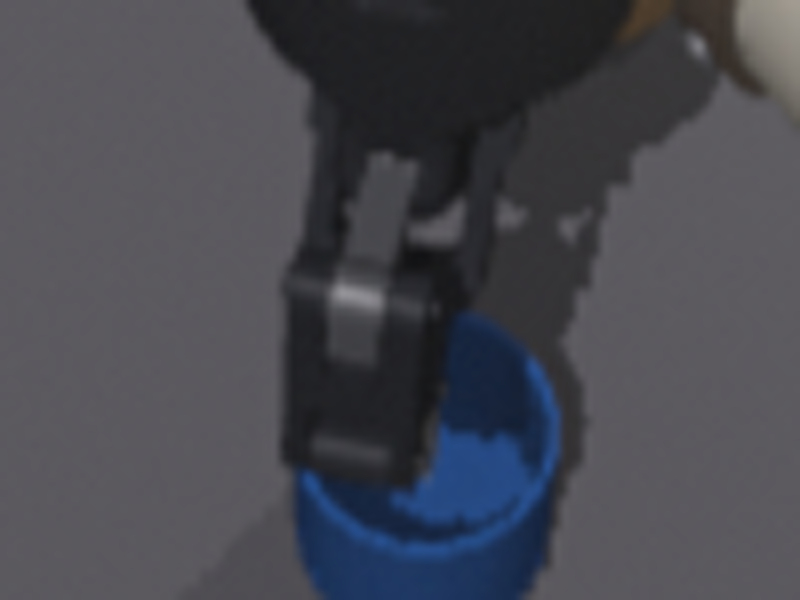

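```bash
python3 - <<'E'
from h import *
for k in range(3): st()
for z in(76,90):
  print(z,'top right end',onz('top',(179,236),z).round(1),'finger top c',onz('top',(170,237.5),z+20).round(1),'side bottom front edge',onz('side',(283.7,329),z).round(1))
viewer.grab_frame('top');st()
E
```

```text
t 3.00 tcp [455.8 261.3  79.8] rot [ 6.e-04 -2.e-04  1.e+00  0.e+00] F [-0.1 -0.2  0.4] w 85.5 q [ 0.83  0.33 -0.39  0.   -0.85 -2.4 ]
t 3.00 tcp [455.8 261.3  79.8] rot [ 6.e-04 -2.e-04  1.e+00  0.e+00] F [-0.1 -0.2  0.4] w 85.5 q [ 0.83  0.33 -0.39  0.   -0.85 -2.4 ]
t 3.00 tcp [455.8 261.3  79.8] rot [ 6.e-04 -2.e-04  1.e+00  0.e+00] F [-0.1 -0.2  0.4] w 85.5 q [ 0.83  0.33 -0.39  0.   -0.85 -2.4 ]
76 top right end [465.8 203.9  76. ] finger top c [461.2 217.8  96. ] side bottom front edge [465.9 286.3  76. ]
90 top right end [464.9 201.3  90. ] finger top c [460.4 215.1 110. ] side bottom front edge [464.4 292.5  90. ]
t 3.05 tcp [456.3 261.8  80.4] rot [ 1.3e-03 -2.0e-04  1.0e+00  8.0e-04] F [-0.1 -0.3 -0.5] w 85.4 q [ 0.83  0.33 -0.39  0.   -0.85 -2.4 ]
```

The side view puts the near finger's tip at full-frame (284,329) and the top view puts the finger's right end at (179,236). That suggests the tip is higher and slightly more +x than I believed. I'll descend a little more and compare again, staying above the rim.

>>> {"method": "apply_moves", "body": {"deltas": [{"offset": [0, 0, 10], "dr": [0, 0, 0], "jaw": 1}, {"offset": [0, 0, 10], "dr": [0, 0, 0], "jaw": 1}, {"offset": [0, 0, 0], "dr": [0, 0, 0], "jaw": 1}, {"offset": [0, 0, 0], "dr": [0, 0, 0], "jaw": 1}]}}

```text
t: 3.45
eef_pos: [455.0, 261.0, 58.1]
eef_rot: [-0.0, -0.0, 1.0, -0.0]
ft_force: [-0.2, -0.3, 0.0]
grip_width: 85.7
```

```bash
python3 - <<'E'
from h import *
st();a=save('top','b3t',(110,195,210,270),8);st()
i=save('side','b3s',(240,270,340,345),8);st()
for p in [(455,293,56),(455,233,56),(425,263,56),(485,263,56)]: print(p,'side',((proj('side',p)-[240,270])*8).round(),'top',((proj('top',p)-[110,195])*8).round())
E
```

```text
t 3.45 tcp [455.  261.   58.1] rot [-2.e-04 -1.e-04  1.e+00 -3.e-04] F [-0.2 -0.3  0. ] w 85.7 q [ 0.83  0.36 -0.42  0.   -0.8  -2.4 ]
t 3.50 tcp [455.1 261.2  58.4] rot [ 1.e-04 -1.e-04  1.e+00 -1.e-04] F [ 0.8 -0.6  0.6] w 85.6 q [ 0.83  0.36 -0.42  0.   -0.8  -2.4 ]
t 3.55 tcp [455.2 261.3  58.5] rot [ 2.e-04 -1.e-04  1.e+00  1.e-04] F [-0.8 -0.3  0.1] w 85.2 q [ 0.83  0.36 -0.42  0.   -0.8  -2.4 ]
(455, 293, 56) side [392. 551.] top [215. 370.]
(455, 233, 56) side [450. 306.] top [450. 374.]
(425, 263, 56) side [553. 454.] top [327. 489.]
(485, 263, 56) side [291. 397.] top [338. 255.]
```

View pics/b3t.png

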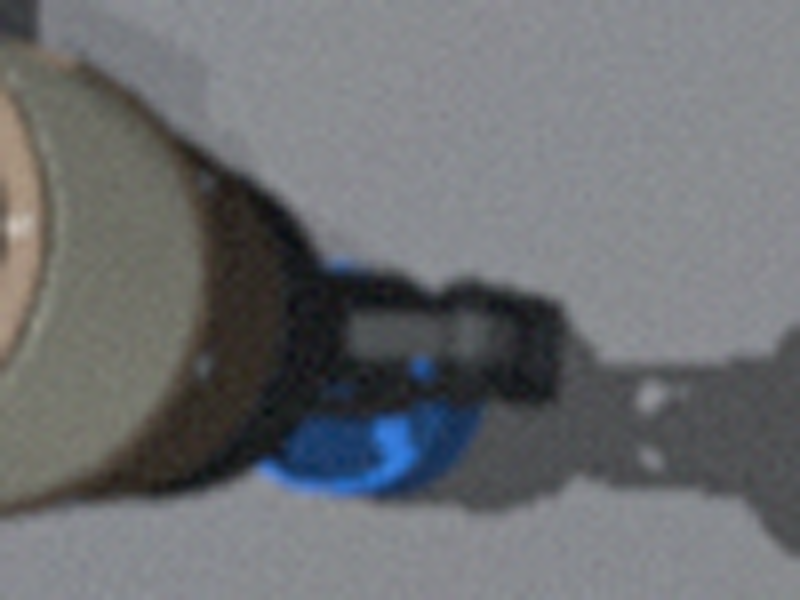

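View pics/b3s.png

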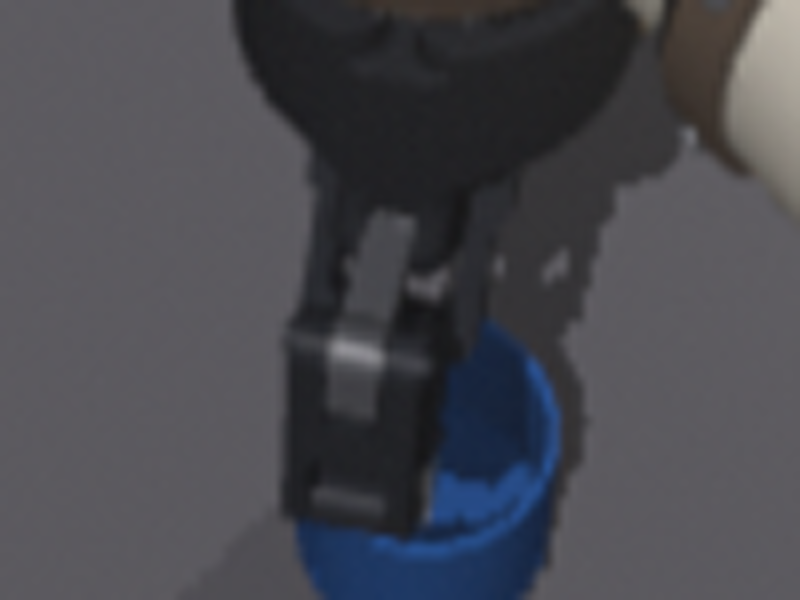

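>>> {"method": "apply_moves", "body": {"deltas": [{"offset": [3, 0, 12], "dr": [0, 0, 0], "jaw": 1}, {"offset": [0, 0, 12], "dr": [0, 0, 0], "jaw": 1}, {"offset": [0, 0, 10], "dr": [0, 0, 0], "jaw": 1}, {"offset": [0, 0, 8], "dr": [0, 0, 0], "jaw": 1}, {"offset": [0, 0, 0], "dr": [0, 0, 0], "jaw": 1}]}}

```text
t: 4.05
eef_pos: [451.4, 260.5, 14.9]
eef_rot: [-0.001, 0.0, 1.0, -0.001]
ft_force: [-0.3, 0.3, 0.2]
grip_width: 85.6
```

```bash
python3 - <<'E'
from h import *
st()
i=save('side','b4s',(240,280,340,355),8);st()
E
```

```text
t 4.05 tcp [451.4 260.5  14.9] rot [-0.001   0.      1.     -0.0011] F [-0.3  0.3  0.2] w 85.6 q [ 0.83  0.42 -0.47 -0.   -0.69 -2.41]
t 4.10 tcp [451.8 260.8  15.6] rot [-5.e-04 -1.e-04  1.e+00 -6.e-04] F [0.2 0.3 0.1] w 85.9 q [ 0.83  0.42 -0.46  0.   -0.69 -2.41]
```

View pics/b4s.png

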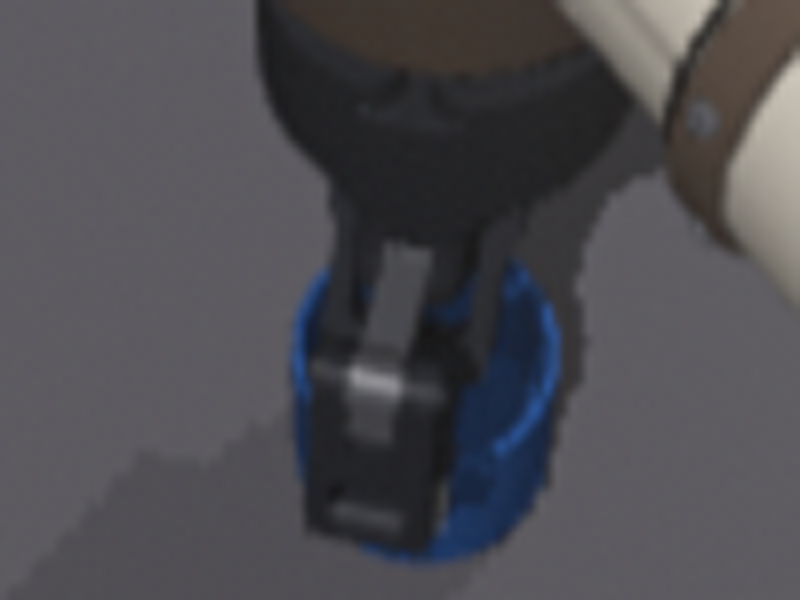

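The near finger now stands in front of the blue wall, with its tip at crop (375,540), so I can close the jaws.

>>> {"method": "apply_moves", "body": {"deltas": [{"offset": [0, 0, 0], "dr": [0, 0, 0], "jaw": -1}, {"offset": [0, 0, 0], "dr": [0, 0, 0], "jaw": -1}, {"offset": [0, 0, 0], "dr": [0, 0, 0], "jaw": -1}, {"offset": [0, 0, 0], "dr": [0, 0, 0], "jaw": -1}, {"offset": [0, 0, 0], "dr": [0, 0, 0], "jaw": -1}]}}

```text
t: 4.6
eef_pos: [452.1, 261.2, 16.5]
eef_rot: [0.0, -0.0, 1.0, 0.0]
ft_force: [-0.5, 0.3, -1.0]
grip_width: 11.9
```

```bash
python3 - <<'E'
from h import *
st()
i=save('side','b5s',(240,280,340,355),8);st()
E
```

```text
t 4.60 tcp [452.1 261.2  16.5] rot [ 2.e-04 -0.e+00  1.e+00  2.e-04] F [-0.5  0.3 -1. ] w 11.9 q [ 0.83  0.42 -0.46 -0.   -0.69 -2.41]
t 4.65 tcp [452.1 261.2  16.5] rot [ 1.e-04 -1.e-04  1.e+00  1.e-04] F [ 0.5 -0.1 -0.6] w 4.7 q [ 0.84  0.42 -0.46  0.   -0.69 -2.41]
```

View pics/b5s.png

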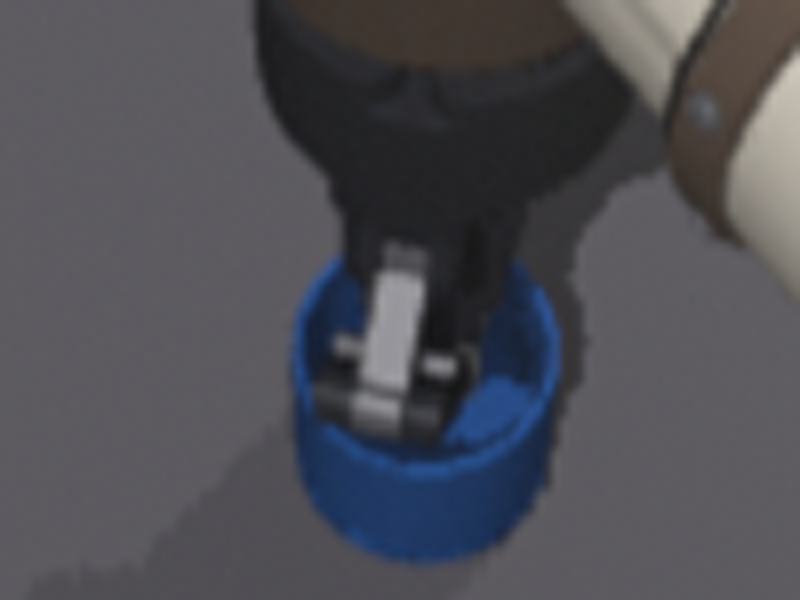

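The jaws closed to 5 mm and the fingertips are inside the mouth, with blue not moved. So when open, the tips were above the rim, and the reported TCP height doesn't match what I see. I'll raise with the jaws shut and triangulate the tip.

>>> {"method": "apply_moves", "body": {"deltas": [{"offset": [0, 0, -25], "dr": [0, 0, 0], "jaw": -1}, {"offset": [0, 0, -30], "dr": [0, 0, 0], "jaw": -1}, {"offset": [0, 0, -30], "dr": [0, 0, 0], "jaw": -1}, {"offset": [0, 0, 0], "dr": [0, 0, 0], "jaw": -1}, {"offset": [0, 0, 0], "dr": [0, 0, 0], "jaw": -1}]}}

```text
t: 5.15
eef_pos: [452.0, 261.4, 101.9]
eef_rot: [0.0, 0.0, 1.0, 0.001]
ft_force: [-0.7, 0.8, 0.1]
grip_width: 0.7
```

```bash
python3 - <<'E'
from h import *
st();a=save('top','b6t',(110,195,210,270),8)
i=save('side','b6s',(240,270,340,345),8);st()
p=r.sense()['eef_pos']
print(((proj('side',p)-[240,270])*8).round(),((proj('top',p)-[110,195])*8).round())
E
```

```text
t 5.15 tcp [452.  261.4 101.9] rot [4.e-04 1.e-04 1.e+00 8.e-04] F [-0.7  0.8  0.1] w 0.7 q [ 0.84  0.3  -0.37 -0.   -0.9  -2.41]
t 5.25 tcp [451.3 260.6 100.4] rot [-8.e-04  1.e-04  1.e+00 -6.e-04] F [ 0.2 -0.7 -0.7] w 0.0 q [ 0.83  0.3  -0.37 -0.   -0.9  -2.41]
[443. 326.] [300. 377.]
```

View pics/b6t.png

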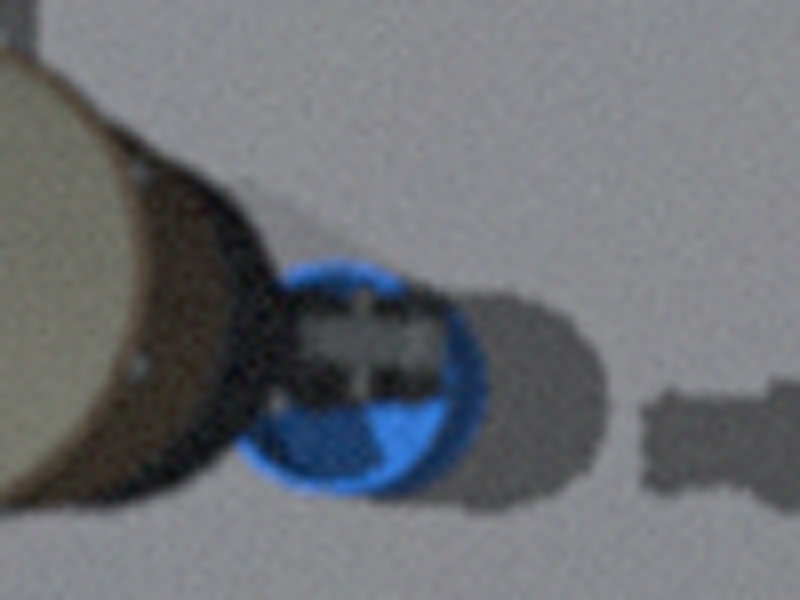

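View pics/b6s.png

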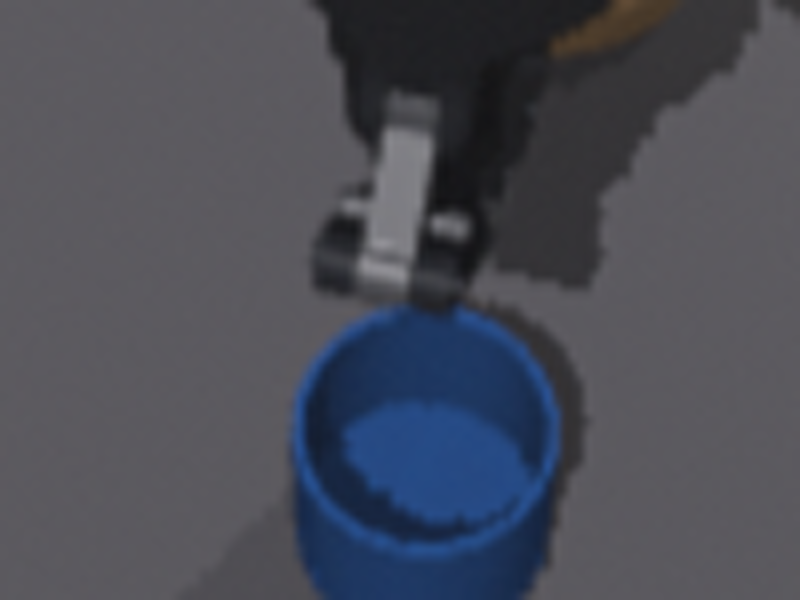

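The shut fingers show in the side view at crop (395,300), just touching the far rim, and their shadow's tip edge is at top crop (642,445). I'll use the shadow together with both views to find the tip.

```bash
python3 - <<'E'
from h import *
T=lambda u,v:(110+u/8,195+v/8)
S=lambda u,v:(240+u/8,270+v/8)
c=onz('top',T(495,402),0);L=(c-np.array([455,263,56]))/56;print('light per mm',L.round(2))
for nm,n,uv in [('tipshadow top','top',T(642,445)),('tipshadow side','side',S(543,288))]:
    g=onz(n,uv,0);print(nm,g.round(1))
    for h in(60,80,100,120): 
        p=g-L*h;p[2]=h;print(h,p.round(0),'side crop',((proj('side',p)-[240,270])*8).round(),'top crop',((proj('top',p)-[110,195])*8).round())
E
```

```text
light per mm [-0.08 -0.55 -1.  ]
tipshadow top [439.6 192.1   0. ]
60 [444. 225.  60.] side crop [503. 277.] top crop [476. 415.]
80 [446. 236.  80.] side crop [489. 277.] top crop [416. 404.]
100 [447. 247. 100.] side crop [474. 276.] top crop [354. 393.]
120 [449. 258. 120.] side crop [458. 275.] top crop [289. 382.]
tipshadow side [438.5 194.6   0. ]
60 [443. 228.  60.] side crop [505. 287.] top crop [466. 419.]
80 [445. 239.  80.] side crop [491. 287.] top crop [406. 408.]
100 [446. 250. 100.] side crop [476. 287.] top crop [343. 397.]
120 [448. 261. 120.] side crop [460. 287.] top crop [279. 386.]
```

>>> {"method": "apply_moves", "body": {"deltas": [{"offset": [40, 0, 0], "dr": [0, 0, 0], "jaw": -1}, {"offset": [40, 0, 0], "dr": [0, 0, 0], "jaw": -1}, {"offset": [0, 0, 40], "dr": [0, 0, 0], "jaw": -1}, {"offset": [0, 0, 30], "dr": [0, 0, 0], "jaw": -1}, {"offset": [0, 0, 0], "dr": [0, 0, 0], "jaw": -1}]}}

```text
t: 5.75
eef_pos: [369.1, 257.8, 27.5]
eef_rot: [-0.003, 0.0, 1.0, -0.004]
ft_force: [-0.1, -0.4, 0.7]
grip_width: -0.3
```

```bash
python3 - <<'E'
from h import *
st();a=save('top','c1t',(110,235,210,310),8)
i=save('side','c1s',(280,270,420,375),5.5);st()
p=r.sense()['eef_pos']
for q in (p,p+[0,0,20]): print(((proj('side',q)-[280,270])*5.5).round(),((proj('top',q)-[110,235])*8).round())
E
```

```text
t 5.75 tcp [369.1 257.8  27.5] rot [-3.4e-03  2.0e-04  1.0e+00 -4.3e-03] F [-0.1 -0.4  0.7] w -0.3 q [ 0.97  0.31 -0.62 -0.   -0.66 -2.54]
t 5.85 tcp [371.9 260.8  30.9] rot [-6.0e-04 -3.0e-04  1.0e+00 -1.1e-03] F [ 1.  -0.   0.8] w 0.1 q [ 0.97  0.3  -0.61  0.   -0.66 -2.54]
[317. 374.] [348. 377.]
[323. 348.] [331. 379.]
```

View pics/c1t.png

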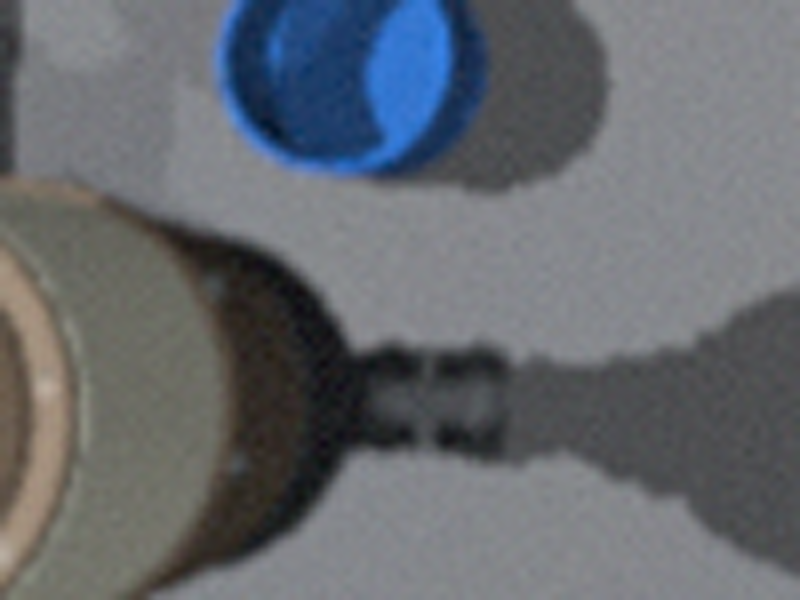

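View pics/c1s.png

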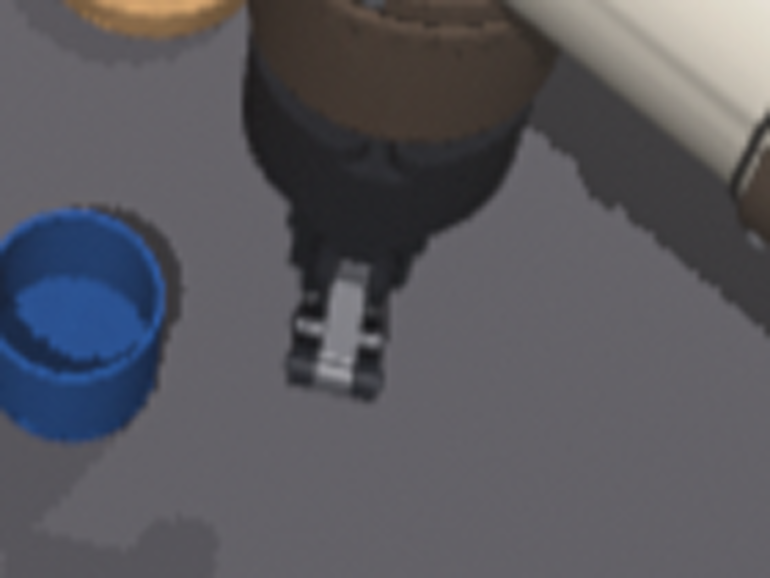

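```bash
python3 - <<'E'
from h import *
# triangulate knuckle (bottom visible corner of back/strap end) using both views
def tri(a,b):
    o1,d1=ray('side',a);o2,d2=ray('top',b);d1/=np.linalg.norm(d1);d2/=np.linalg.norm(d2)
    A=np.array([d1,-d2]).T;s=np.linalg.lstsq(A,o2-o1,rcond=None)[0]
    p,q=o1+s[0]*d1,o2+s[1]*d2;return ((p+q)/2).round(1),np.linalg.norm(p-q).round(1)
for z in(120,140): print('b6',onz('top',(110+400/8,195+345/8),z).round(1), onz('side',(240+397/8,270+300/8),z).round(1))
for z in(50,70): print('c1',onz('top',(110+450/8,235+400/8),z).round(1), onz('side',(280+335/5.5,270+390/5.5),z).round(1))
E
```

```text
b6 [458.2 232.3 120. ] [460.2 266.8 120. ]
b6 [457.  227.9 140. ] [458. 277. 140.]
c1 [366.9 230.5  50. ] [366.3 273.4  50. ]
c1 [367.5 226.4  70. ] [367.  282.3  70. ]
```

```bash
python3 - <<'E'
from h import *
for z in(0,15,30,45,60,75,90): print(z,'b4',onz('side',(240+375/8,280+540/8),z).round(0),'b3',onz('side',(240+350/8,270+525/8),z+42).round(0),'b5',onz('side',(240+380/8,280+438/8),z).round(0))
E
```

```text
0 b4 [460. 286.   0.] b3 [467. 283.  42.] b5 [465. 262.   0.]
15 b4 [459. 292.  15.] b3 [465. 290.  57.] b5 [463. 269.  15.]
30 b4 [457. 298.  30.] b3 [463. 296.  72.] b5 [462. 275.  30.]
45 b4 [456. 304.  45.] b3 [462. 303.  87.] b5 [460. 281.  45.]
60 b4 [455. 310.  60.] b3 [460. 309. 102.] b5 [459. 288.  60.]
75 b4 [453. 316.  75.] b3 [459. 315. 117.] b5 [457. 294.  75.]
90 b4 [452. 322.  90.] b3 [457. 322. 132.] b5 [456. 301.  90.]
```

By ray casting, the open tip sits some 30–45 mm above the reported TCP, which explains the jaws closing over the rim. I'll settle it with a gentle touch on the bare slab, jaws shut.

>>> {"method": "apply_moves", "body": {"deltas": [{"offset": [0, 0, 10], "dr": [0, 0, 0], "jaw": -1}, {"offset": [0, 0, 8], "dr": [0, 0, 0], "jaw": -1}, {"offset": [0, 0, 5], "dr": [0, 0, 0], "jaw": -1}, {"offset": [0, 0, 0], "dr": [0, 0, 0], "jaw": -1}, {"offset": [0, 0, 0], "dr": [0, 0, 0], "jaw": -1}]}}

```text
t: 6.35
eef_pos: [372.2, 261.2, 8.4]
eef_rot: [0.0, -0.0, 1.0, 0.0]
ft_force: [-0.3, 0.1, 0.7]
grip_width: 0.1
```

```bash
python3 - <<'E'
from h import *
st();a=save('top','c2t',(110,235,210,310),8)
i=save('side','c2s',(300,290,400,365),8);st()
E
```

```text
t 6.35 tcp [372.2 261.2   8.4] rot [ 1.e-04 -0.e+00  1.e+00  0.e+00] F [-0.3  0.1  0.7] w 0.1 q [ 0.97  0.34 -0.63  0.   -0.6  -2.54]
t 6.45 tcp [372.2 261.4   8.6] rot [ 2.e-04 -1.e-04  1.e+00  3.e-04] F [-0.4  0.5  0.4] w -0.1 q [ 0.97  0.34 -0.63  0.   -0.6  -2.54]
```

View pics/c2s.png

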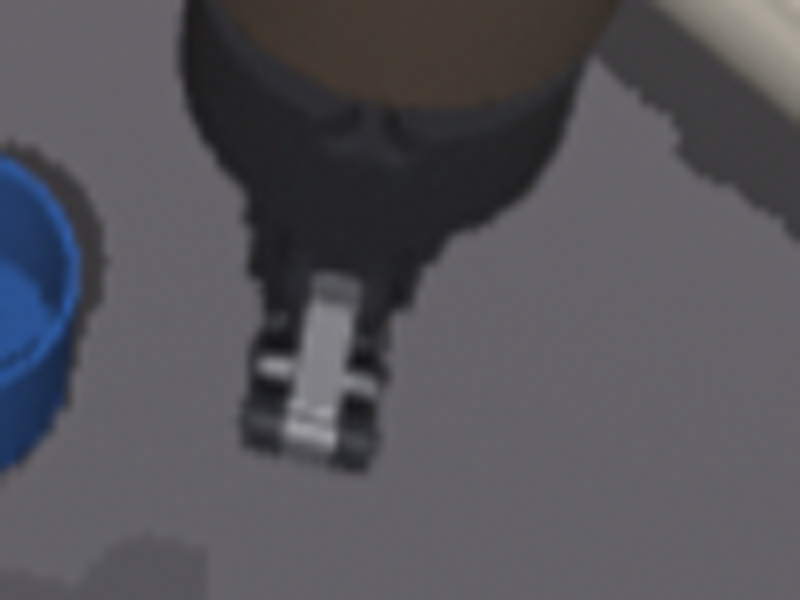

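>>> {"method": "apply_moves", "body": {"deltas": [{"offset": [0, 0, 2], "dr": [0, 0, 0], "jaw": -1}, {"offset": [0, 0, 2], "dr": [0, 0, 0], "jaw": -1}, {"offset": [0, 0, 1], "dr": [0, 0, 0], "jaw": -1}, {"offset": [0, 0, 0], "dr": [0, 0, 0], "jaw": -1}]}}

```text
t: 6.85
eef_pos: [371.9, 261.1, 3.1]
eef_rot: [-0.0, -0.0, 1.0, -0.0]
ft_force: [0.1, -0.1, -0.2]
grip_width: 0.0
```

>>> {"method": "apply_moves", "body": {"deltas": [{"offset": [0, 0, 2], "dr": [0, 0, 0], "jaw": -1}, {"offset": [0, 0, 0], "dr": [0, 0, 0], "jaw": -1}]}}

```text
t: 7.05
eef_pos: [371.9, 261.0, 1.1]
eef_rot: [-0.0, 0.0, 1.0, -0.0]
ft_force: [-0.4, 0.2, -0.6]
grip_width: -0.3
```

>>> {"method": "apply_moves", "body": {"deltas": [{"offset": [0, 0, 2], "dr": [0, 0, 0], "jaw": -1}, {"offset": [0, 0, 0], "dr": [0, 0, 0], "jaw": -1}]}}

```text
t: 7.25
eef_pos: [371.9, 261.0, -0.9]
eef_rot: [-0.0, -0.0, 1.0, -0.0]
ft_force: [0.6, 0.7, -0.7]
grip_width: -0.1
```

>>> {"method": "apply_moves", "body": {"deltas": [{"offset": [0, 0, 2], "dr": [0, 0, 0], "jaw": -1}, {"offset": [0, 0, 0], "dr": [0, 0, 0], "jaw": -1}]}}

```text
t: 7.45
eef_pos: [371.9, 261.0, -2.9]
eef_rot: [-0.0, -0.0, 1.0, -0.0]
ft_force: [0.6, -0.5, 0.0]
grip_width: -0.1
```

>>> {"method": "apply_moves", "body": {"deltas": [{"offset": [0, 0, 2], "dr": [0, 0, 0], "jaw": -1}, {"offset": [0, 0, 0], "dr": [0, 0, 0], "jaw": -1}]}}

```text
t: 7.65
eef_pos: [371.9, 261.0, -4.9]
eef_rot: [-0.0, -0.0, 1.0, -0.0]
ft_force: [0.5, 1.0, 0.3]
grip_width: 0.1
```

>>> {"method": "apply_moves", "body": {"deltas": [{"offset": [0, 0, 2], "dr": [0, 0, 0], "jaw": -1}, {"offset": [0, 0, 0], "dr": [0, 0, 0], "jaw": -1}]}}

```text
t: 7.85
eef_pos: [371.9, 261.0, -6.9]
eef_rot: [-0.0, -0.0, 1.0, -0.0]
ft_force: [-0.7, 0.5, -0.0]
grip_width: -0.1
```

The reported TCP is at -7 mm with no contact, so the tool is effectively shorter than the reported frame says. I'll keep probing.

>>> {"method": "apply_moves", "body": {"deltas": [{"offset": [0, 0, 3], "dr": [0, 0, 0], "jaw": -1}, {"offset": [0, 0, 0], "dr": [0, 0, 0], "jaw": -1}]}}

```text
t: 8.05
eef_pos: [371.8, 260.9, -10.0]
eef_rot: [-0.0, 0.0, 1.0, -0.0]
ft_force: [0.1, -0.6, 0.3]
grip_width: 0.1
```

>>> {"method": "apply_moves", "body": {"deltas": [{"offset": [0, 0, 3], "dr": [0, 0, 0], "jaw": -1}, {"offset": [0, 0, 0], "dr": [0, 0, 0], "jaw": -1}]}}

```text
t: 8.25
eef_pos: [371.9, 260.9, -13.1]
eef_rot: [-0.0, 0.0, 1.0, -0.0]
ft_force: [-0.2, 0.1, -0.6]
grip_width: -0.2
```

```bash
python3 - <<'E'
from h import *
st();a=save('top','c3t',(110,235,210,310),8)
i=save('side','c3s',(300,290,400,365),8);st()
E
```

```text
t 8.25 tcp [371.9 260.9 -13.1] rot [-2.e-04  0.e+00  1.e+00 -3.e-04] F [-0.2  0.1 -0.6] w -0.2 q [ 0.97  0.38 -0.65 -0.   -0.54 -2.54]
t 8.35 tcp [372.  261.1 -12.8] rot [-1.e-04 -1.e-04  1.e+00 -1.e-04] F [ 0.5  0.1 -0.1] w 0.1 q [ 0.97  0.38 -0.65  0.   -0.54 -2.54]
```

View pics/c3s.png

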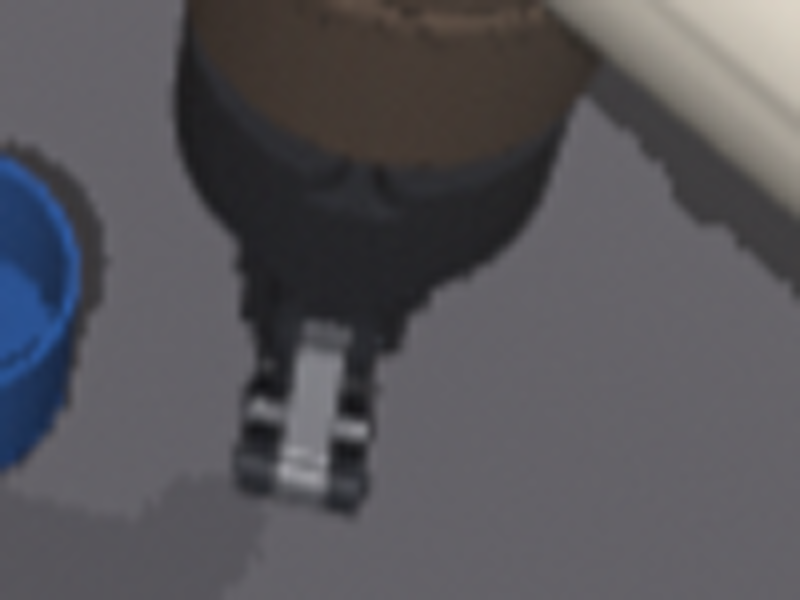

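View pics/c3t.png

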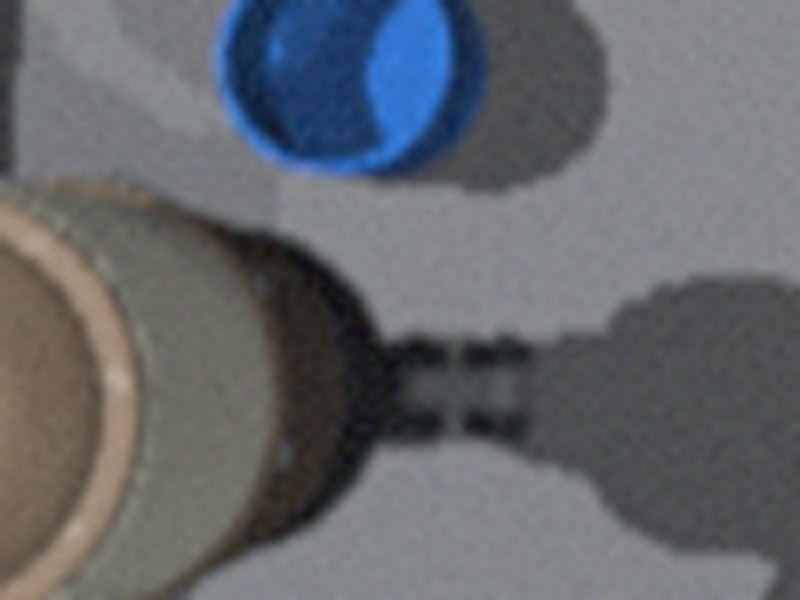

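```bash
python3 - <<'E'
from h import *
def f(nm,S,T,ty):
    zz=np.arange(-20,160,.5)
    s=np.array([onz('side',S,z) for z in zz]);t=np.array([onz('top',T,z) for z in zz])
    i=np.argmin(abs(s[:,1]+t[:,1]-2*ty));print(nm,'z',zz[i],'half',(s[i,1]-ty).round(1),'x',s[i,0].round(1),t[i,0].round(1))
f('b6 tcp101',(240+397/8,270+303/8),(110+445/8,195+345/8),261)
f('c1 tcp29',(280+335/5.5,270+393/5.5),(110+503/8,235+400/8),259.5)
f('c3 tcp-13',(300+300/8,290+507/8),(110+530/8,235+390/8),261)
f('b2 open 78',(240+350/8,270+475/8),(110+552/8,195+345/8),260.5)
f('b3 open 58',(240+350/8,270+525/8),(110+558/8,195+340/8),261)
E
```

```text
b6 tcp101 z 159.5 half 26.5 x 455.8 456.0
c1 tcp29 z 157.5 half 62.7 x 370.1 370.1
c3 tcp-13 z 115.0 half 62.6 x 370.9 371.3
b2 open 78 z 159.5 half 63.5 x 456.6 456.3Traceback (most recent call last):
  File "<stdin>", line 10, in <module>
  File "<stdin>", line 4, in f
  File "h.py", line 9, in onz
    o,d=ray(n,uv);return (o+d*(z-o[2])/d[2])
        ~~~^^^^^^
  File "h.py", line 6, in ray
    K,V=cam(n);p=cv2.undistortPoints(np.array([[uv]],float),K,None)[0,0]
        ~~~^^^
  File "h.py", line 4, in cam
    c=viewer.camera_info(n);return np.array(c["K"]),np.array(c["view"])
ValueError: time passes only in moves, steps and waits
```

>>> {"method": "apply_moves", "body": {"deltas": [{"offset": [0, 0, 3], "dr": [0, 0, 0], "jaw": -1}, {"offset": [0, 0, 0], "dr": [0, 0, 0], "jaw": -1}]}}

```text
t: 8.55
eef_pos: [371.8, 261.0, -16.0]
eef_rot: [-0.0, -0.0, 1.0, -0.0]
ft_force: [-0.2, -0.2, 0.3]
grip_width: -0.3
```

>>> {"method": "apply_moves", "body": {"deltas": [{"offset": [0, 0, 2], "dr": [0, 0, 0], "jaw": -1}, {"offset": [0, 0, 0], "dr": [0, 0, 0], "jaw": -1}]}}

```text
t: 8.75
eef_pos: [371.9, 261.0, -17.9]
eef_rot: [-0.0, -0.0, 1.0, -0.0]
ft_force: [0.9, -0.1, -0.8]
grip_width: -0.3
```

>>> {"method": "apply_moves", "body": {"deltas": [{"offset": [0, 0, 2], "dr": [0, 0, 0], "jaw": -1}, {"offset": [0, 0, 0], "dr": [0, 0, 0], "jaw": -1}]}}

```text
t: 8.95
eef_pos: [371.9, 261.0, -19.9]
eef_rot: [-0.0, -0.0, 1.0, -0.0]
ft_force: [-0.2, -1.4, 0.4]
grip_width: 0.1
```

```bash
python3 - <<'E'
from h import *
st()
print(r.sense()['tau'].round(2), r.sense()['qpos'].round(4))
E
```

```text
t 8.95 tcp [371.9 261.  -19.9] rot [-1.e-04 -0.e+00  1.e+00 -2.e-04] F [-0.2 -1.4  0.4] w 0.1 q [ 0.97  0.39 -0.66 -0.   -0.52 -2.54]
[ 1.000e-02 -3.082e+01  1.008e+01  2.240e+00  2.000e-02  0.000e+00] [ 0.9713  0.3937 -0.6592 -0.     -0.5183 -2.5421]
```

>>> {"method": "apply_moves", "body": {"deltas": [{"offset": [0, 0, 2], "dr": [0, 0, 0], "jaw": -1}, {"offset": [0, 0, 0], "dr": [0, 0, 0], "jaw": -1}]}}

```text
t: 9.15
eef_pos: [371.9, 261.0, -21.9]
eef_rot: [-0.0, -0.0, 1.0, -0.0]
ft_force: [-0.8, 0.5, -0.4]
grip_width: -0.2
```

>>> {"method": "apply_moves", "body": {"deltas": [{"offset": [0, 0, 2], "dr": [0, 0, 0], "jaw": -1}, {"offset": [0, 0, 0], "dr": [0, 0, 0], "jaw": -1}]}}

```text
t: 9.35
eef_pos: [371.9, 261.0, -23.9]
eef_rot: [-0.0, 0.0, 1.0, -0.0]
ft_force: [0.3, 0.1, 0.3]
grip_width: -0.1
```

>>> {"method": "apply_moves", "body": {"deltas": [{"offset": [0, 0, 2], "dr": [0, 0, 0], "jaw": -1}, {"offset": [0, 0, 0], "dr": [0, 0, 0], "jaw": -1}]}}

```text
t: 9.55
eef_pos: [371.9, 261.0, -25.9]
eef_rot: [-0.0, -0.0, 1.0, -0.0]
ft_force: [0.2, -0.2, -0.2]
grip_width: -0.1
```

```bash
python3 - <<'E'
from h import *
st();a=save('top','c4t',(110,235,210,310),8)
i=save('side','c4s',(300,290,400,365),8);st()
E
```

```text
t 9.55 tcp [371.9 261.  -25.9] rot [-1.e-04 -0.e+00  1.e+00 -2.e-04] F [ 0.2 -0.2 -0.2] w -0.1 q [ 0.97  0.41 -0.66 -0.   -0.5  -2.54]
t 9.65 tcp [372.  261.1 -25.7] rot [-0. -0.  1. -0.] F [ 0.5 -0.3  0.4] w 0.2 q [ 0.97  0.41 -0.66  0.   -0.5  -2.54]
```

View pics/c4s.png

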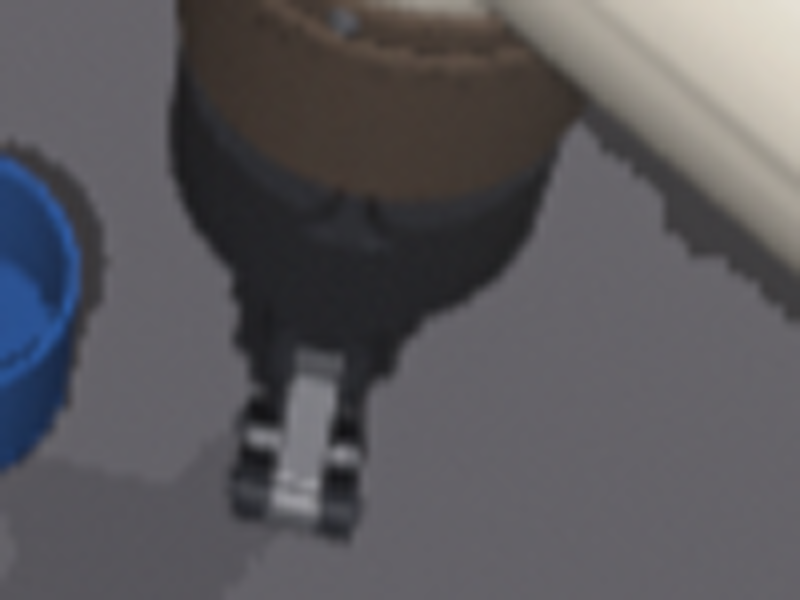

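View pics/c4t.png

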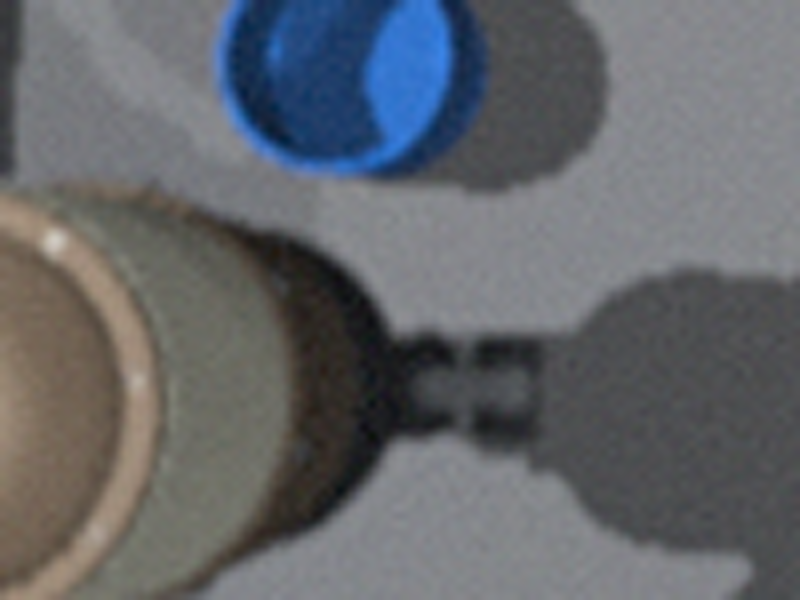

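>>> {"method": "apply_moves", "body": {"deltas": [{"offset": [0, 0, 2], "dr": [0, 0, 0], "jaw": -1}, {"offset": [0, 0, 0], "dr": [0, 0, 0], "jaw": -1}]}}

```text
t: 9.85
eef_pos: [371.9, 261.0, -27.9]
eef_rot: [-0.0, -0.0, 1.0, -0.0]
ft_force: [0.7, -0.0, 1.1]
grip_width: 0.1
```

>>> {"method": "apply_moves", "body": {"deltas": [{"offset": [0, 0, 2], "dr": [0, 0, 0], "jaw": -1}, {"offset": [0, 0, 0], "dr": [0, 0, 0], "jaw": -1}]}}

```text
t: 10.05
eef_pos: [371.9, 261.0, -29.9]
eef_rot: [-0.0, -0.0, 1.0, -0.0]
ft_force: [-0.6, -0.0, 0.1]
grip_width: 0.2
```

>>> {"method": "apply_moves", "body": {"deltas": [{"offset": [0, 0, 2], "dr": [0, 0, 0], "jaw": -1}, {"offset": [0, 0, 0], "dr": [0, 0, 0], "jaw": -1}]}}

```text
t: 10.25
eef_pos: [371.9, 261.0, -31.9]
eef_rot: [-0.0, -0.0, 1.0, -0.0]
ft_force: [-0.6, -0.3, 0.9]
grip_width: 0.3
```

>>> {"method": "apply_moves", "body": {"deltas": [{"offset": [0, 0, 2], "dr": [0, 0, 0], "jaw": -1}, {"offset": [0, 0, 0], "dr": [0, 0, 0], "jaw": -1}]}}

```text
t: 10.45
eef_pos: [371.9, 261.0, -33.9]
eef_rot: [-0.0, -0.0, 1.0, -0.0]
ft_force: [0.8, 0.5, -0.2]
grip_width: -0.3
```

>>> {"method": "apply_moves", "body": {"deltas": [{"offset": [0, 0, 2], "dr": [0, 0, 0], "jaw": -1}, {"offset": [0, 0, 0], "dr": [0, 0, 0], "jaw": -1}]}}

```text
t: 10.65
eef_pos: [371.9, 261.0, -35.9]
eef_rot: [-0.0, -0.0, 1.0, -0.0]
ft_force: [-0.2, -0.4, -0.7]
grip_width: 0.1
```

>>> {"method": "apply_moves", "body": {"deltas": [{"offset": [0, 0, 2], "dr": [0, 0, 0], "jaw": -1}, {"offset": [0, 0, 0], "dr": [0, 0, 0], "jaw": -1}]}}

```text
t: 10.85
eef_pos: [372.0, 261.2, -37.8]
eef_rot: [-0.0, -0.0, 1.0, -0.0]
ft_force: [0.1, -0.1, 0.0]
grip_width: 0.1
```

>>> {"method": "apply_moves", "body": {"deltas": [{"offset": [0, 0, 2], "dr": [0, 0, 0], "jaw": -1}, {"offset": [0, 0, 0], "dr": [0, 0, 0], "jaw": -1}]}}

```text
t: 11.05
eef_pos: [372.1, 261.2, -38.0]
eef_rot: [0.0, -0.001, 1.0, -0.0]
ft_force: [-4.1, -2.3, 17.8]
grip_width: -0.2
```

```bash
python3 - <<'E'
from h import *
st();a=save('top','c5t',(110,210,270,330),5)
i=save('side','c5s',(260,230,420,350),5);st()
E
```

```text
t 11.05 tcp [372.1 261.2 -38. ] rot [ 2.e-04 -6.e-04  1.e+00 -1.e-04] F [-4.1 -2.3 17.8] w -0.2 q [ 0.97  0.43 -0.67  0.   -0.47 -2.54]
t 11.15 tcp [372.1 261.3 -38. ] rot [ 3.e-04 -5.e-04  1.e+00  1.e-04] F [-4.7 -2.  18.2] w 0.2 q [ 0.97  0.43 -0.67  0.   -0.47 -2.54]
```

View pics/c5s.png

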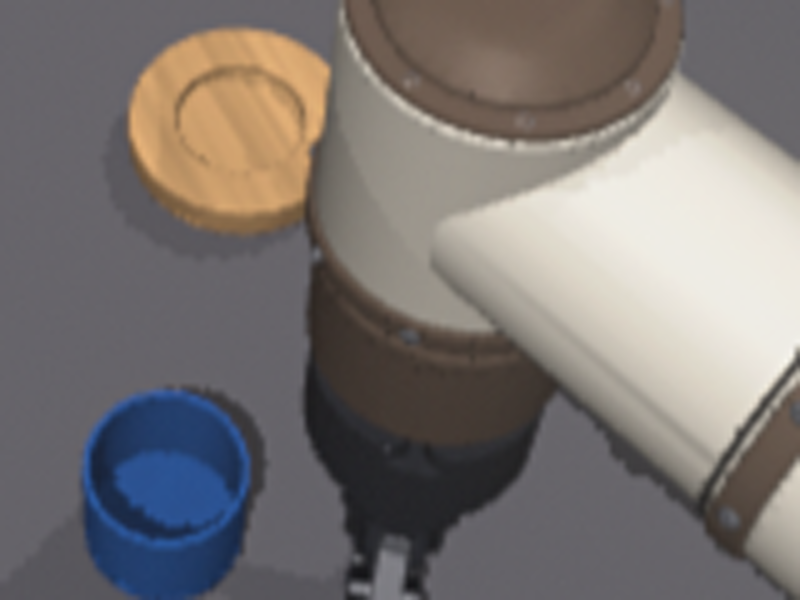

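View pics/c5t.png

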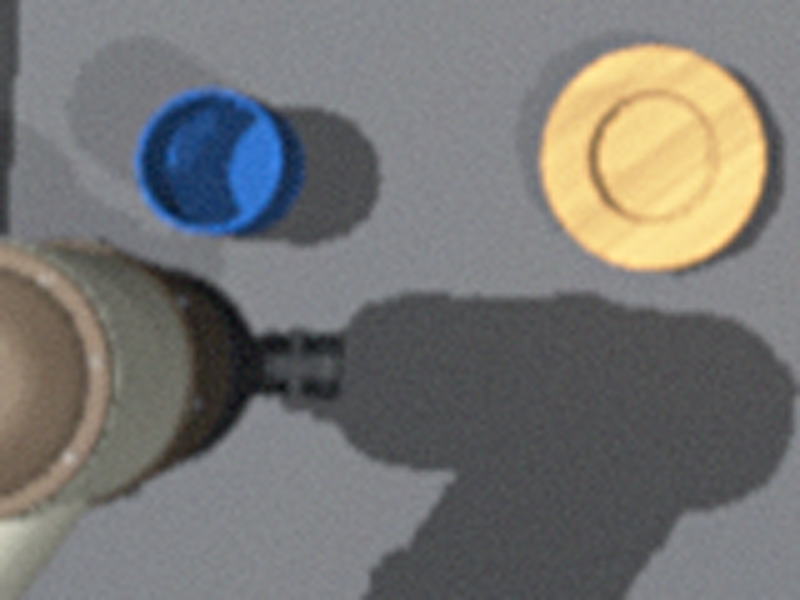

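Contact came at a reported z of -38 with 18 N, so the true tip is 38 mm above the reported TCP. I'll lift off, open the jaws near the slab and calibrate the lateral offset too.

>>> {"method": "apply_moves", "body": {"deltas": [{"offset": [0, 0, -5], "dr": [0, 0, 0], "jaw": -1}, {"offset": [0, 0, -1], "dr": [0, 0, 0], "jaw": 1}, {"offset": [0, 0, 0], "dr": [0, 0, 0], "jaw": 1}, {"offset": [0, 0, 0], "dr": [0, 0, 0], "jaw": 1}, {"offset": [0, 0, 0], "dr": [0, 0, 0], "jaw": 1}]}}

```text
t: 11.65
eef_pos: [371.9, 261.0, -34.0]
eef_rot: [-0.0, -0.0, 1.0, -0.0]
ft_force: [-0.5, -0.0, 0.5]
grip_width: 58.6
```

>>> {"method": "apply_moves", "body": {"deltas": [{"offset": [0, 0, 0], "dr": [0, 0, 0], "jaw": 1}, {"offset": [0, 0, 0], "dr": [0, 0, 0], "jaw": 1}]}}

```text
t: 11.85
eef_pos: [372.0, 261.1, -33.8]
eef_rot: [-0.0, -0.0, 1.0, -0.0]
ft_force: [-0.3, 0.3, -0.0]
grip_width: 84.8
```

```bash
python3 - <<'E'
from h import *
st();a=save('top','c6t',(110,235,210,310),8)
i=save('side','c6s',(290,310,390,385),8);st()
E
```

```text
t 11.85 tcp [372.  261.1 -33.8] rot [-1.e-04 -1.e-04  1.e+00 -2.e-04] F [-0.3  0.3 -0. ] w 84.8 q [ 0.97  0.42 -0.67  0.   -0.48 -2.54]
t 11.95 tcp [372.  261.2 -33.8] rot [-0.e+00 -0.e+00  1.e+00 -1.e-04] F [ 0.1 -0.9  0.4] w 85.6 q [ 0.97  0.42 -0.67  0.   -0.48 -2.54]
```

View pics/c6s.png

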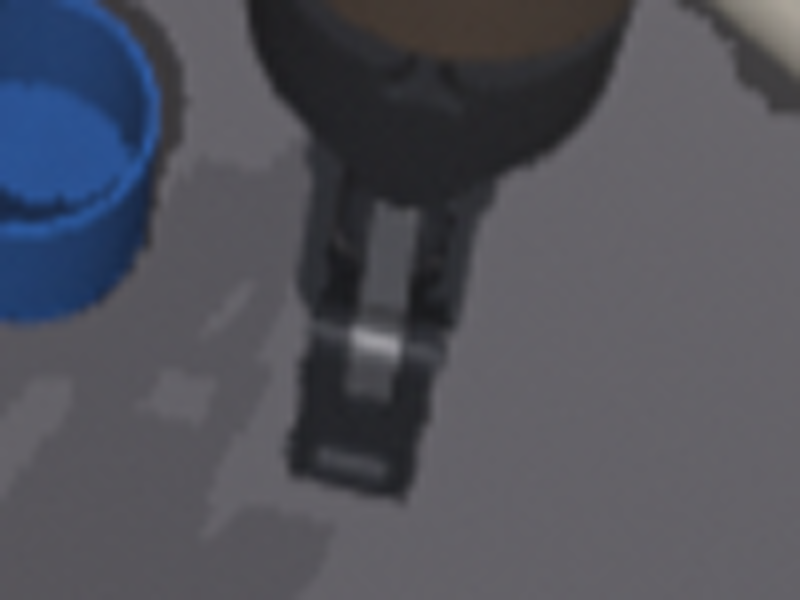

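View pics/c6t.png

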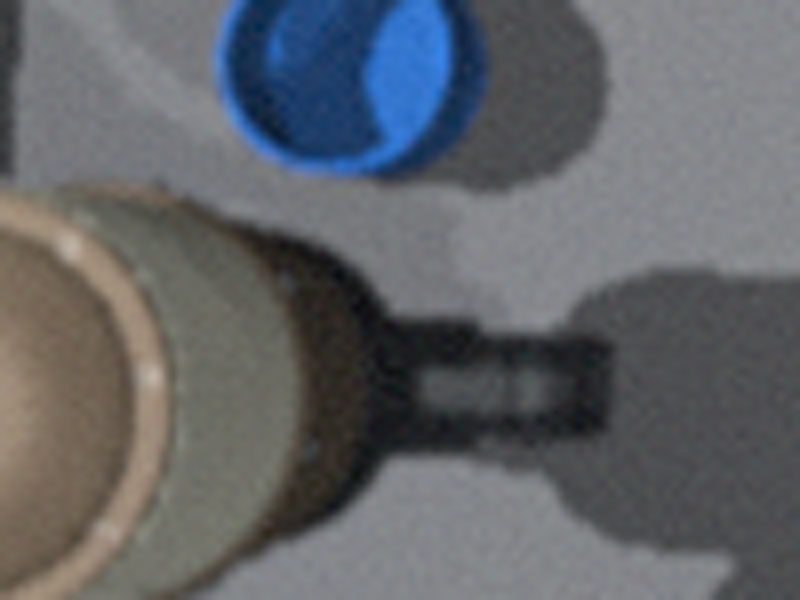

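```bash
python3 - <<'E'
from h import *
for z in(4,17,30): print(z,onz('side',(290+347/8,310+487/8),z).round(1))
for z in(17,45,60): print(z,onz('top',(110+610/8,235+385/8),z).round(1))
E
```

```text
4 [369.7 310.7   4. ]
17 [370.1 315.5  17. ]
30 [370.5 320.3  30. ]
17 [370.4 195.3  17. ]
45 [371.1 190.7  45. ]
60 [371.5 188.3  60. ]
```

```bash
python3 - <<'E'
from h import *
for dx in(0,3):
  for z in(17,40,62): print(z,((proj('side',(370+dx*(z-17)/45,315,z))-[290,310])*8).round(0))
# gripper body bottom: 54 behind grasp; brown/black boundary etc in top
E
```

```text
17 [348. 485.]
40 [357. 446.]
62 [367. 408.]
17 [348. 485.]
40 [350. 445.]
62 [352. 404.]
```

>>> {"method": "apply_moves", "body": {"deltas": [{"offset": [0, 0, -30], "dr": [0, 0, 0], "jaw": 1}, {"offset": [0, 0, -35], "dr": [0, 0, 0], "jaw": 1}, {"offset": [-30, 4, -5], "dr": [0, 0, 0], "jaw": 1}, {"offset": [-30, 5, 0], "dr": [0, 0, 0], "jaw": 1}, {"offset": [-18, 0, 0], "dr": [0, 0, 0], "jaw": 1}]}}

```text
t: 12.45
eef_pos: [452.2, 271.3, 37.1]
eef_rot: [0.001, -0.0, 1.0, 0.001]
ft_force: [-0.2, -0.6, 0.2]
grip_width: 85.2
```

>>> {"method": "apply_moves", "body": {"deltas": [{"offset": [0, 0, 0], "dr": [0, 0, 0], "jaw": 1}, {"offset": [0, 0, 0], "dr": [0, 0, 0], "jaw": 1}]}}

```text
t: 12.65
eef_pos: [449.4, 269.5, 35.8]
eef_rot: [-0.001, 0.001, 1.0, -0.0]
ft_force: [-0.6, -0.8, -0.6]
grip_width: 85.2
```

```bash
python3 - <<'E'
from h import *
st();a=save('top','d1t',(110,195,210,270),8)
i=save('side','d1s',(240,280,340,355),8);st()
E
```

```text
t 12.65 tcp [449.4 269.5  35.8] rot [-6.e-04  5.e-04  1.e+00 -4.e-04] F [-0.6 -0.8 -0.6] w 85.2 q [ 0.85  0.39 -0.44 -0.   -0.74 -2.42]
t 12.75 tcp [448.9 269.6  36. ] rot [-6.e-04 -1.e-04  1.e+00 -5.e-04] F [-0.1 -0.4 -0.1] w 85.4 q [ 0.85  0.39 -0.44 -0.   -0.74 -2.42]
```

View pics/d1t.png

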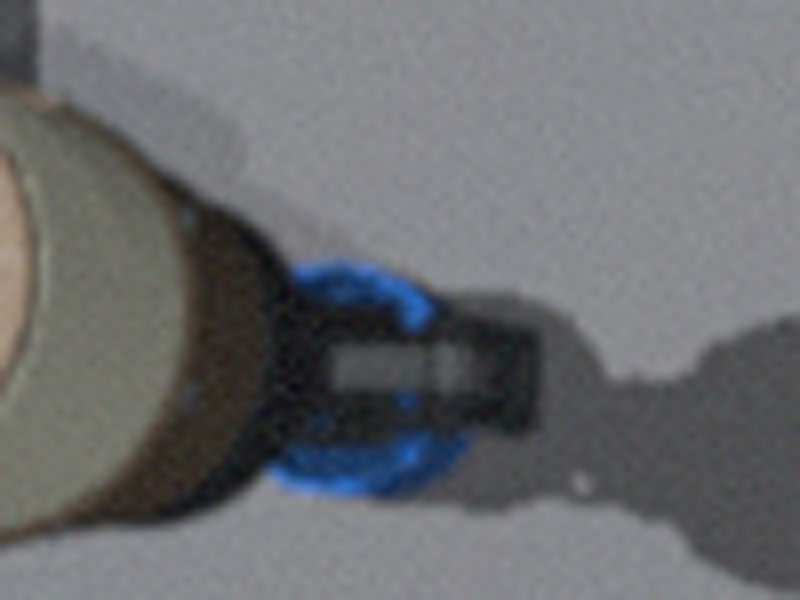

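View pics/d1s.png

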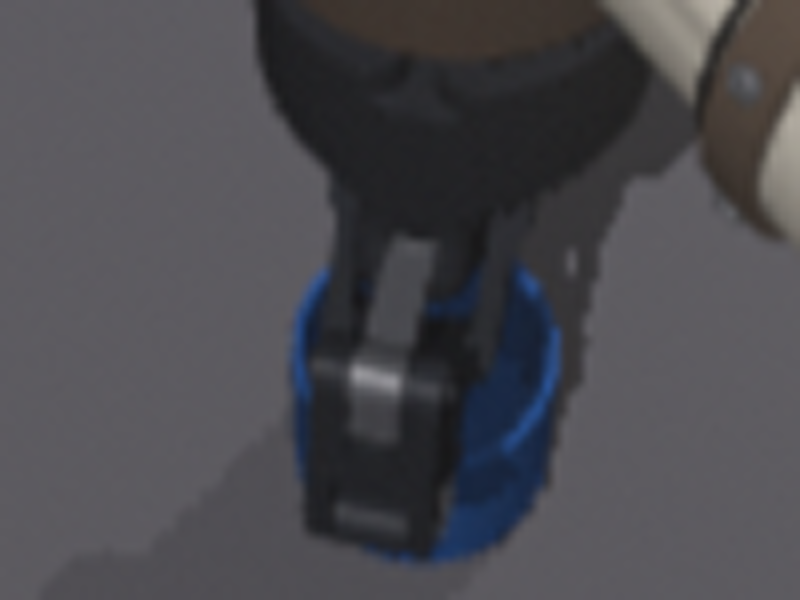

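By ray casting at the corrected height, the finger backs are at y≈321 and y≈204. That puts the jaw centre at about (453,263), over the blue tier, so I'll descend.

>>> {"method": "apply_moves", "body": {"deltas": [{"offset": [0, 0, 15], "dr": [0, 0, 0], "jaw": 1}, {"offset": [0, 0, 15], "dr": [0, 0, 0], "jaw": 1}, {"offset": [0, 0, 10], "dr": [0, 0, 0], "jaw": 1}, {"offset": [0, 0, 0], "dr": [0, 0, 0], "jaw": 1}]}}

```text
t: 13.15
eef_pos: [448.5, 269.3, -4.9]
eef_rot: [-0.001, -0.0, 1.0, -0.001]
ft_force: [-0.2, -0.4, -0.2]
grip_width: 85.4
```

>>> {"method": "apply_moves", "body": {"deltas": [{"offset": [0, 0, 10], "dr": [0, 0, 0], "jaw": 1}, {"offset": [0, 0, 10], "dr": [0, 0, 0], "jaw": 1}, {"offset": [0, 0, 0], "dr": [0, 0, 0], "jaw": 1}]}}

```text
t: 13.45
eef_pos: [449.2, 269.4, -25.0]
eef_rot: [-0.001, 0.0, 1.0, -0.001]
ft_force: [-0.1, -0.3, 0.4]
grip_width: 85.3
```

>>> {"method": "apply_moves", "body": {"deltas": [{"offset": [0, 0, 0], "dr": [0, 0, 0], "jaw": -1}, {"offset": [0, 0, 0], "dr": [0, 0, 0], "jaw": -1}, {"offset": [0, 0, 0], "dr": [0, 0, 0], "jaw": -1}, {"offset": [0, 0, 0], "dr": [0, 0, 0], "jaw": -1}]}}

```text
t: 13.85
eef_pos: [450.4, 270.5, -23.2]
eef_rot: [0.0, -0.0, 1.0, 0.0]
ft_force: [0.4, -0.6, 1.1]
grip_width: 57.8
```

```bash
python3 - <<'E'
from h import *
st();a=save('top','d2t',(110,195,210,270),8)
i=save('side','d2s',(240,280,340,355),8);st()
E
```

```text
t 13.85 tcp [450.4 270.5 -23.2] rot [ 4.e-04 -1.e-04  1.e+00  4.e-04] F [ 0.4 -0.6  1.1] w 57.8 q [ 0.85  0.48 -0.49  0.   -0.6  -2.42]
t 13.95 tcp [450.4 270.5 -23.2] rot [ 4.e-04 -1.e-04  1.e+00  4.e-04] F [-1.3 -0.3  2.6] w 57.4 q [ 0.85  0.48 -0.49  0.   -0.6  -2.42]
```

View pics/d2s.png

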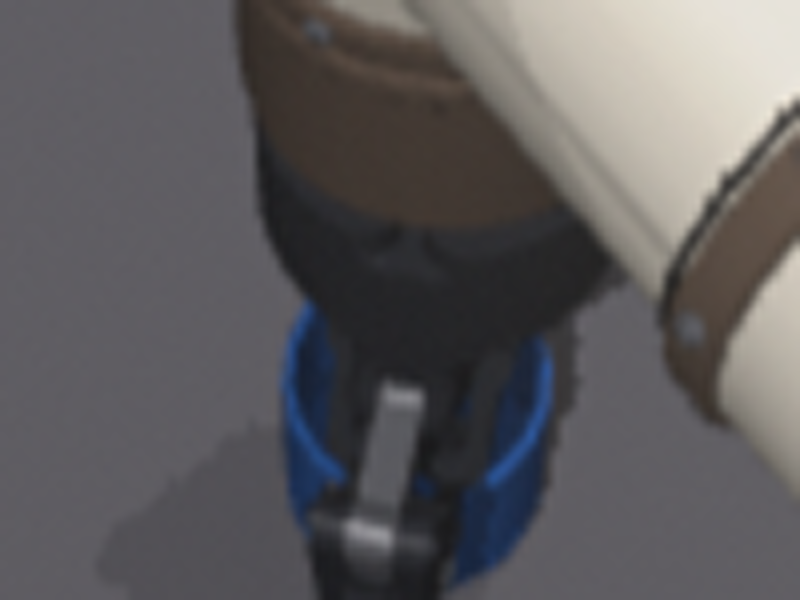

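The grip shows 57.5 mm on blue. I'll lift and check it.

>>> {"method": "apply_moves", "body": {"deltas": [{"offset": [0, 0, 0], "dr": [0, 0, 0], "jaw": -1}, {"offset": [0, 0, -5], "dr": [0, 0, 0], "jaw": -1}, {"offset": [0, 0, -15], "dr": [0, 0, 0], "jaw": -1}, {"offset": [0, 0, -25], "dr": [0, 0, 0], "jaw": -1}, {"offset": [0, 0, -15], "dr": [0, 0, 0], "jaw": -1}]}}

```text
t: 14.45
eef_pos: [450.1, 270.3, 37.4]
eef_rot: [0.0, -0.0, 1.0, 0.0]
ft_force: [-0.5, 0.5, -1.8]
grip_width: 58.0
```

>>> {"method": "apply_moves", "body": {"deltas": [{"offset": [0, 0, 0], "dr": [0, 0, 0], "jaw": -1}, {"offset": [0, 0, 0], "dr": [0, 0, 0], "jaw": -1}]}}

```text
t: 14.65
eef_pos: [449.4, 269.8, 35.8]
eef_rot: [-0.0, 0.0, 1.0, -0.0]
ft_force: [1.2, 0.5, -2.7]
grip_width: 57.6
```

```bash
python3 - <<'E'
from h import *
st();a=save('top','d3t',(110,195,210,270),8)
i=save('side','d3s',(240,260,340,335),8);st()
E
```

```text
t 14.65 tcp [449.4 269.8  35.8] rot [-5.e-04  2.e-04  1.e+00 -1.e-04] F [ 1.2  0.5 -2.7] w 57.6 q [ 0.85  0.39 -0.44 -0.   -0.74 -2.42]
t 14.75 tcp [449.1 269.3  35.1] rot [-1.1e-03  2.0e-04  1.0e+00 -9.0e-04] F [-0.5  0.5 -2.1] w 57.8 q [ 0.85  0.39 -0.44 -0.   -0.74 -2.42]
```

View pics/d3s.png

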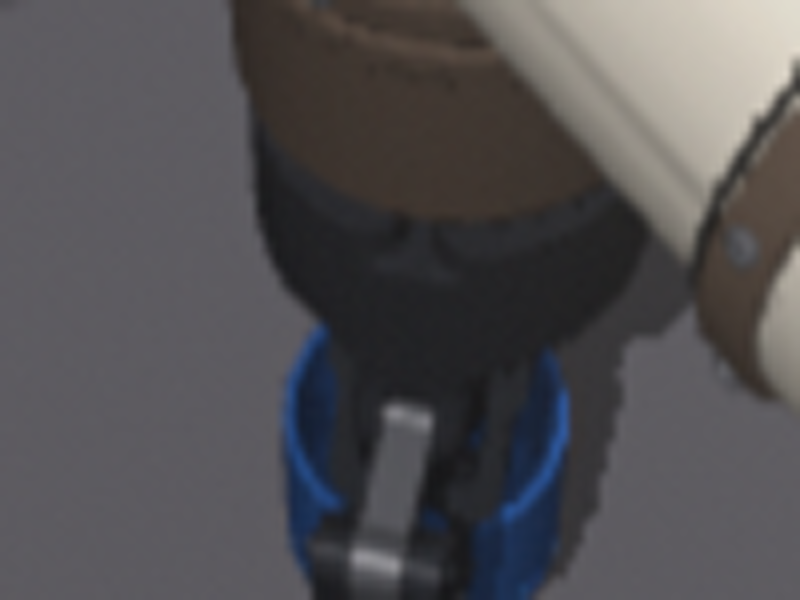

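View pics/d3t.png

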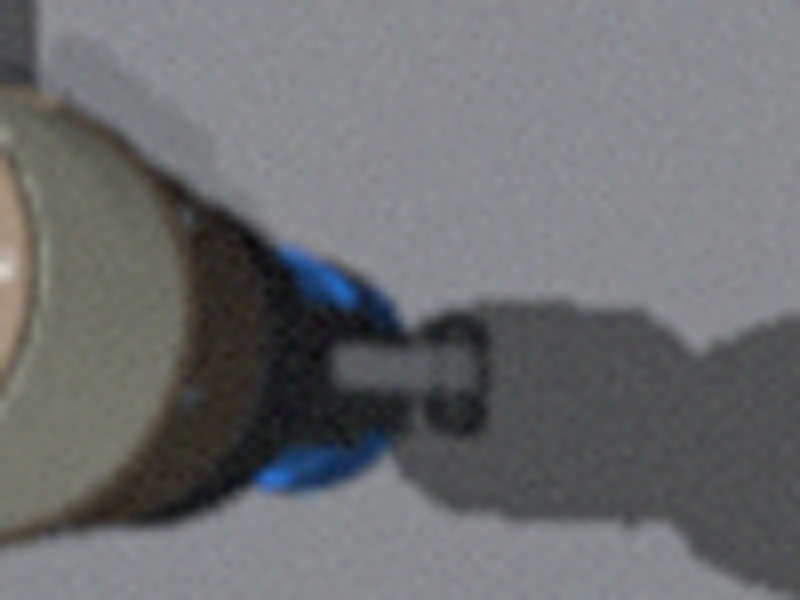

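```bash
python3 - <<'E'
from h import *
print('side rim c',onz('side',(240+427/8,260+425/8),115.5).round(1),'top x',onz('top',(110+300/8,195+368/8),115.5).round(1))
print('before: side',onz('side',(240+425/8,270+430/8),56).round(1))
E
```

```text
side rim c [452.3 273.1 115.5] top x [452.6 257.  115.5]
before: side [454.  263.9  56. ]
```

Blue is held and the robot frame agrees with the cameras laterally to about 3 mm, with the held rim at (452,272). Moving above the stand.

>>> {"method": "apply_moves", "body": {"deltas": [{"offset": [-3, -38, 0], "dr": [0, 0, 0], "jaw": -1}, {"offset": [-3, -40, 0], "dr": [0, 0, 0], "jaw": -1}, {"offset": [-3, -40, 0], "dr": [0, 0, 0], "jaw": -1}, {"offset": [0, -40, 0], "dr": [0, 0, 0], "jaw": -1}, {"offset": [0, -30, 0], "dr": [0, 0, 0], "jaw": -1}]}}

```text
t: 15.25
eef_pos: [457.6, 79.7, 35.1]
eef_rot: [-0.002, 0.001, 1.0, -0.001]
ft_force: [1.1, 0.3, -1.8]
grip_width: 57.5
```

>>> {"method": "apply_moves", "body": {"deltas": [{"offset": [0, 0, 15], "dr": [0, 0, 0], "jaw": -1}, {"offset": [0, 0, 10], "dr": [0, 0, 0], "jaw": -1}, {"offset": [0, 0, 0], "dr": [0, 0, 0], "jaw": -1}, {"offset": [0, 0, 0], "dr": [0, 0, 0], "jaw": -1}]}}

```text
t: 15.65
eef_pos: [459.0, 82.6, 10.8]
eef_rot: [-0.001, -0.001, 1.0, -0.0]
ft_force: [0.2, 0.2, -1.5]
grip_width: 57.7
```

```bash
python3 - <<'E'
from h import *
st();a=save('top','e1t',(190,195,290,270),8)
i=save('side','e1s',(255,215,355,290),8);st()
print(((proj('side',(461.3,84,34+56))-[255,215])*8).round(),((proj('top',(461.3,84,90))-[190,195])*8).round())
E
```

```text
t 15.65 tcp [459.   82.6  10.8] rot [-5.e-04 -6.e-04  1.e+00 -4.e-04] F [ 0.2  0.2 -1.5] w 57.7 q [ 0.53  0.35 -0.6   0.   -0.62 -2.1 ]
t 15.75 tcp [459.4  82.9  11.5] rot [ 2.e-04 -7.e-04  1.e+00  1.e-04] F [ 0.2  0.1 -1.7] w 57.7 q [ 0.53  0.35 -0.6   0.   -0.62 -2.1 ]
[433. 146.] [384. 350.]
```

View pics/e1s.png

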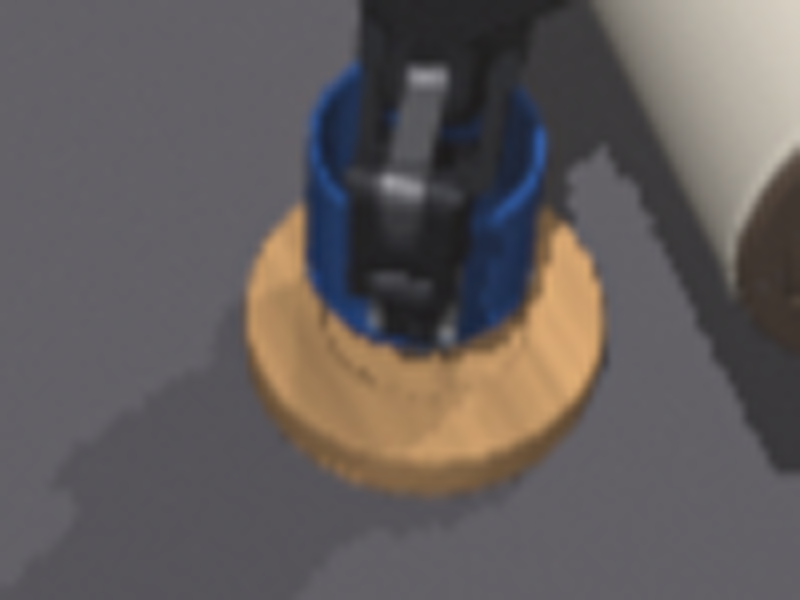

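View pics/e1t.png

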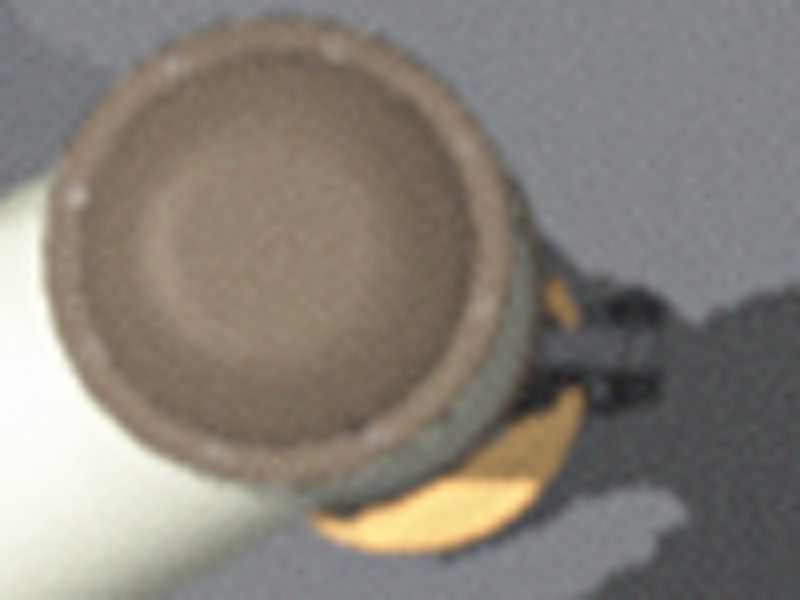

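In the side view the blue tier is centred over the recess, with the rim centre at col 427 against a predicted 433. Now lowering gently.

>>> {"method": "apply_moves", "body": {"deltas": [{"offset": [1, 0, 7], "dr": [0, 0, 0], "jaw": -1}, {"offset": [0, 0, 5], "dr": [0, 0, 0], "jaw": -1}, {"offset": [0, 0, 3], "dr": [0, 0, 0], "jaw": -1}, {"offset": [0, 0, 0], "dr": [0, 0, 0], "jaw": -1}]}}

```text
t: 16.15
eef_pos: [457.6, 82.0, -4.3]
eef_rot: [-0.001, -0.0, 1.0, -0.0]
ft_force: [-1.4, 0.1, -2.5]
grip_width: 57.6
```

>>> {"method": "apply_moves", "body": {"deltas": [{"offset": [0, 0, 2], "dr": [0, 0, 0], "jaw": -1}, {"offset": [0, 0, 0], "dr": [0, 0, 0], "jaw": -1}]}}

```text
t: 16.35
eef_pos: [458.0, 82.1, -5.8]
eef_rot: [-0.0, -0.0, 1.0, -0.0]
ft_force: [0.6, -0.5, -2.0]
grip_width: 57.8
```

>>> {"method": "apply_moves", "body": {"deltas": [{"offset": [0, 0, 2], "dr": [0, 0, 0], "jaw": -1}, {"offset": [0, 0, 0], "dr": [0, 0, 0], "jaw": -1}]}}

```text
t: 16.55
eef_pos: [458.0, 82.2, -7.8]
eef_rot: [0.0, 0.0, 1.0, 0.0]
ft_force: [0.5, 0.9, -1.4]
grip_width: 57.8
```

>>> {"method": "apply_moves", "body": {"deltas": [{"offset": [0, 0, 2], "dr": [0, 0, 0], "jaw": -1}, {"offset": [0, 0, 0], "dr": [0, 0, 0], "jaw": -1}]}}

```text
t: 16.75
eef_pos: [458.0, 82.3, -9.9]
eef_rot: [-0.0, -0.0, 1.0, 0.0]
ft_force: [-1.4, 1.4, -2.5]
grip_width: 57.8
```

>>> {"method": "apply_moves", "body": {"deltas": [{"offset": [0, 0, 1.5], "dr": [0, 0, 0], "jaw": -1}, {"offset": [0, 0, 0], "dr": [0, 0, 0], "jaw": -1}]}}

```text
t: 16.95
eef_pos: [458.0, 82.3, -11.2]
eef_rot: [0.0, -0.0, 1.0, 0.0]
ft_force: [-1.6, 1.6, -1.1]
grip_width: 58.1
```

>>> {"method": "apply_moves", "body": {"deltas": [{"offset": [0, 0, 1], "dr": [0, 0, 0], "jaw": -1}, {"offset": [0, 0, 0], "dr": [0, 0, 0], "jaw": -1}]}}

```text
t: 17.15
eef_pos: [458.0, 82.3, -11.3]
eef_rot: [0.0, -0.0, 1.0, -0.0]
ft_force: [-3.8, 2.6, 7.4]
grip_width: 57.8
```

Contact came at a reported z of -11.2, exactly the predicted seat height. I'll release, rise and look.

>>> {"method": "apply_moves", "body": {"deltas": [{"offset": [0, 0, -0.8], "dr": [0, 0, 0], "jaw": 1}, {"offset": [0, 0, 0], "dr": [0, 0, 0], "jaw": 1}, {"offset": [0, 0, 0], "dr": [0, 0, 0], "jaw": 1}, {"offset": [0, 0, 0], "dr": [0, 0, 0], "jaw": 1}]}}

```text
t: 17.55
eef_pos: [458.1, 82.1, -11.5]
eef_rot: [-0.0, -0.0, 1.0, -0.0]
ft_force: [-0.8, 0.3, 0.5]
grip_width: 85.6
```

>>> {"method": "apply_moves", "body": {"deltas": [{"offset": [0, 0, -10], "dr": [0, 0, 0], "jaw": 1}, {"offset": [0, 0, -30], "dr": [0, 0, 0], "jaw": 1}, {"offset": [0, 0, -40], "dr": [0, 0, 0], "jaw": 1}, {"offset": [3, -40, -20], "dr": [0, 0, 0], "jaw": 1}, {"offset": [3, -40, 0], "dr": [0, 0, 0], "jaw": 1}]}}

```text
t: 18.05
eef_pos: [454.8, 2.7, 92.7]
eef_rot: [0.004, -0.002, 1.0, 0.001]
ft_force: [1.3, -0.3, -0.6]
grip_width: 85.1
```

>>> {"method": "apply_moves", "body": {"deltas": [{"offset": [2, -40, 0], "dr": [0, 0, 0], "jaw": 1}, {"offset": [2, -40, 0], "dr": [0, 0, 0], "jaw": 1}, {"offset": [0, -40, 0], "dr": [0, 0, 0], "jaw": 1}, {"offset": [0, 0, 40], "dr": [0, 0, 0], "jaw": 1}, {"offset": [0, 0, 0], "dr": [0, 0, 0], "jaw": 1}]}}

```text
t: 18.55
eef_pos: [444.1, -119.0, 45.8]
eef_rot: [-0.004, 0.002, 1.0, 0.0]
ft_force: [-0.6, -0.1, -0.1]
grip_width: 85.2
```

```bash
python3 - <<'E'
from h import *
st();a=save('top','f1t',(200,170,400,320),4)
i=save('side','f1s',(230,140,410,275),4.4);st()
E
```

```text
t 18.55 tcp [ 444.1 -119.    45.8] rot [-4.4e-03  2.0e-03  1.0e+00  2.0e-04] F [-0.6 -0.1 -0.1] w 85.2 q [ 0.09  0.29 -0.58 -0.   -0.72 -1.67]
t 18.65 tcp [ 447.8 -117.9   49. ] rot [-7.e-04 -3.e-04  1.e+00 -3.e-04] F [-0.2  0.2  0.4] w 85.4 q [ 0.1   0.28 -0.57  0.   -0.72 -1.67]
```

View pics/f1s.png

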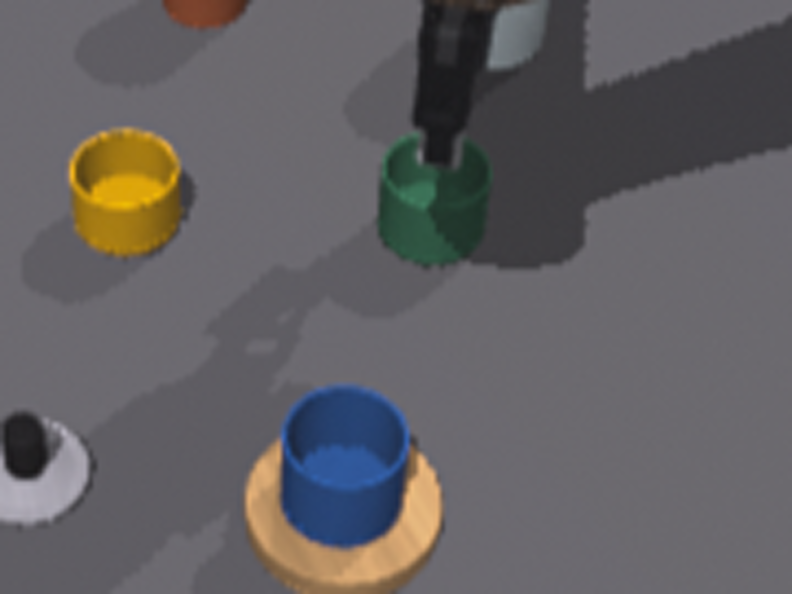

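View pics/f1t.png

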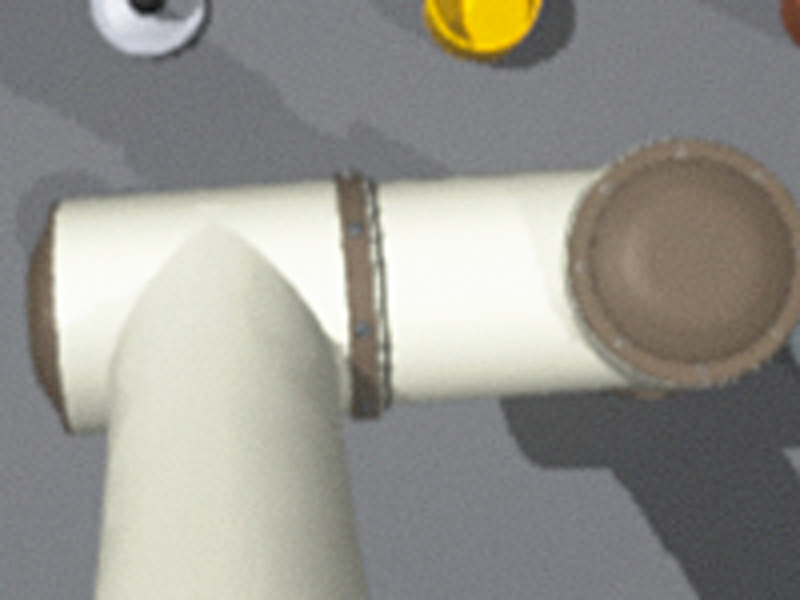

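The side view shows blue upright in the recess at crop (343,470), with the gripper over green at (440,160). Checking finger alignment and jar clearance.

```bash
python3 - <<'E'
from h import *
st()
print('finger',onz('side',(230+440/4.4,140+160/4.4),100).round(1))
print('jar cap',onz('top',(423,251.5),97).round(1),onz('side',(344.5,121),100).round(1))
i=viewer.grab_frame('side');uv,b,a=blob(i,'blue',(270,215,350,275));print(uv,b)
x,y,W,Hh=b;o,d=ray('side',uv);s=abs(d[2])/np.linalg.norm(d);print('blue rim',onz('side',(x+W/2-.5,y-.5+W/2*s),68).round(1))
st()
E
```

```text
t 18.65 tcp [ 447.8 -117.9   49. ] rot [-7.e-04 -3.e-04  1.e+00 -3.e-04] F [-0.2  0.2  0.4] w 85.4 q [ 0.1   0.28 -0.57  0.   -0.72 -1.67]
finger [445.6 -74.4 100. ]
jar cap [ 440.8 -286.5   97. ] [ 441.4 -278.4  100. ]
(307.57355568790945, 245.11097875719673) (294, 228, 29, 36)
blue rim [463.  83.  68.]
t 18.70 tcp [ 448.8 -117.5   49.7] rot [ 5.e-04 -8.e-04  1.e+00 -2.e-04] F [ 1.3 -0.3  0.6] w 85.4 q [ 0.1   0.28 -0.57  0.   -0.72 -1.67]
```

>>> {"method": "apply_moves", "body": {"deltas": [{"offset": [-2, 0, 20], "dr": [0, 0, 0], "jaw": 1}, {"offset": [0, 0, 20], "dr": [0, 0, 0], "jaw": 1}, {"offset": [0, 0, 15], "dr": [0, 0, 0], "jaw": 1}, {"offset": [0, 0, 0], "dr": [0, 0, 0], "jaw": 1}]}}

```text
t: 19.1
eef_pos: [450.0, -117.0, -6.4]
eef_rot: [-0.001, -0.001, 1.0, -0.0]
ft_force: [-0.8, 0.0, 0.1]
grip_width: 85.5
```

```bash
python3 - <<'E'
from h import *
st();i=save('side','f2s',(275,140,375,215),8);st()
E
```

```text
t 19.10 tcp [ 450.  -117.    -6.4] rot [-7.0e-04 -1.1e-03  1.0e+00 -1.0e-04] F [-0.8  0.   0.1] w 85.5 q [ 0.1   0.38 -0.62  0.   -0.57 -1.67]
t 19.15 tcp [ 450.8 -117.1   -5.6] rot [ 3.0e-04 -1.1e-03  1.0e+00 -1.0e-04] F [-0.1  0.8  0.7] w 85.5 q [ 0.1   0.38 -0.62  0.   -0.57 -1.67]
```

View pics/f2s.png

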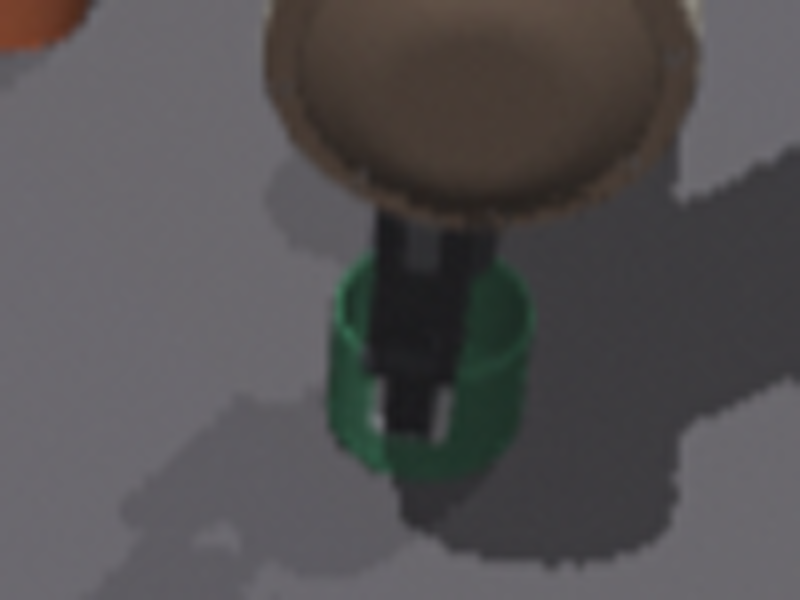

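>>> {"method": "apply_moves", "body": {"deltas": [{"offset": [0, 0, 10], "dr": [0, 0, 0], "jaw": 1}, {"offset": [0, 0, 8], "dr": [0, 0, 0], "jaw": 1}, {"offset": [0, 0, 0], "dr": [0, 0, 0], "jaw": 1}, {"offset": [0, 0, 0], "dr": [0, 0, 0], "jaw": -1}, {"offset": [0, 0, 0], "dr": [0, 0, 0], "jaw": -1}]}}

```text
t: 19.65
eef_pos: [450.3, -117.9, -24.1]
eef_rot: [0.0, -0.0, 1.0, -0.0]
ft_force: [-2.9, 3.4, 35.4]
grip_width: 58.9
```

>>> {"method": "apply_moves", "body": {"deltas": [{"offset": [0, 0, 0], "dr": [0, 0, 0], "jaw": -1}, {"offset": [0, 0, 0], "dr": [0, 0, 0], "jaw": -1}, {"offset": [0, 0, 0], "dr": [0, 0, 0], "jaw": -1}]}}

```text
t: 19.95
eef_pos: [450.5, -117.9, -23.7]
eef_rot: [0.001, -0.0, 1.0, -0.0]
ft_force: [-1.4, -0.2, 6.0]
grip_width: 58.5
```

>>> {"method": "apply_moves", "body": {"deltas": [{"offset": [0, 0, -5], "dr": [0, 0, 0], "jaw": -1}, {"offset": [0, 0, -25], "dr": [0, 0, 0], "jaw": -1}, {"offset": [0, 0, -40], "dr": [0, 0, 0], "jaw": -1}, {"offset": [0, 0, -40], "dr": [0, 0, 0], "jaw": -1}, {"offset": [0, 0, 0], "dr": [0, 0, 0], "jaw": -1}]}}

```text
t: 20.45
eef_pos: [454.1, -117.9, 90.7]
eef_rot: [0.006, -0.001, 1.0, -0.0]
ft_force: [0.8, -0.1, -2.3]
grip_width: 58.3
```

```bash
python3 - <<'E'
from h import *
st();i=save('side','f3s',(275,100,375,175),8);st()
E
```

```text
t 20.45 tcp [ 454.1 -117.9   90.7] rot [ 6.e-03 -6.e-04  1.e+00 -0.e+00] F [ 0.8 -0.1 -2.3] w 58.3 q [ 0.09  0.22 -0.52  0.   -0.82 -1.67]
t 20.50 tcp [ 451.8 -117.7   88. ] rot [3.2e-03 0.0e+00 1.0e+00 4.0e-04] F [-0.7 -0.1 -3.6] w 58.5 q [ 0.09  0.23 -0.52 -0.   -0.82 -1.67]
```

View pics/f3s.png

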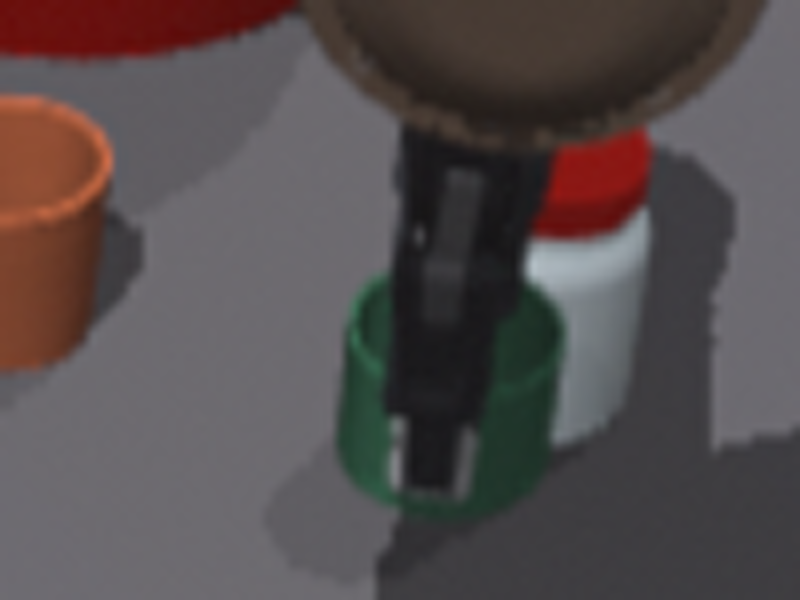

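Green is held level at crop (450,400) with a width of 58.5. Carrying it over the stack.

>>> {"method": "apply_moves", "body": {"deltas": [{"offset": [-3, 40, 0], "dr": [0, 0, 0], "jaw": -1}, {"offset": [-3, 40, 0], "dr": [0, 0, 0], "jaw": -1}, {"offset": [-3, 40, 0], "dr": [0, 0, 0], "jaw": -1}, {"offset": [-2, 40, 0], "dr": [0, 0, 0], "jaw": -1}, {"offset": [0, 40, 0], "dr": [0, 0, 0], "jaw": -1}]}}

```text
t: 21.0
eef_pos: [459.5, 83.2, 83.9]
eef_rot: [-0.002, 0.0, 1.0, -0.001]
ft_force: [0.8, 0.4, -2.3]
grip_width: 58.3
```

>>> {"method": "apply_moves", "body": {"deltas": [{"offset": [0, 0, 15], "dr": [0, 0, 0], "jaw": -1}, {"offset": [0, 0, 10], "dr": [0, 0, 0], "jaw": -1}, {"offset": [0, 0, 0], "dr": [0, 0, 0], "jaw": -1}, {"offset": [0, 0, 0], "dr": [0, 0, 0], "jaw": -1}, {"offset": [0, 0, 0], "dr": [0, 0, 0], "jaw": -1}]}}

```text
t: 21.5
eef_pos: [461.2, 81.5, 60.7]
eef_rot: [0.0, 0.001, 1.0, -0.0]
ft_force: [0.2, 0.8, -2.1]
grip_width: 58.4
```

```bash
python3 - <<'E'
from h import *
st()
i=save('side','g1s',(255,195,355,270),8);st()
z=r.sense()['eef_pos'][2]+23.7; print('underside',z)
print('rim pred',((proj('side',(462,83.5,z+50))-[255,195])*8).round(),'blue rim pred',((proj('side',(462,83.5,68))-[255,195])*8).round())
for c in('green','blue'):
    uv,b,a=blob(i,c,(270,190,350,275));print(c,b,'crop l/r',(b[0]-255)*8,(b[0]+b[2]-255)*8)
E
```

```text
t 21.50 tcp [461.2  81.5  60.7] rot [ 0.e+00  6.e-04  1.e+00 -0.e+00] F [ 0.2  0.8 -2.1] w 58.4 q [ 0.52  0.27 -0.55  0.   -0.75 -2.1 ]
t 21.55 tcp [461.3  81.6  60.9] rot [3.e-04 5.e-04 1.e+00 1.e-04] F [ 0.5  0.3 -2.2] w 58.4 q [ 0.52  0.27 -0.55  0.   -0.75 -2.1 ]
underside 84.64942533809482
rim pred [439. 190.] blue rim pred [427. 356.]
green (313, 214, 13, 30) crop l/r 464 568
blue (294, 236, 29, 28) crop l/r 312 544
```

View pics/g1s.png

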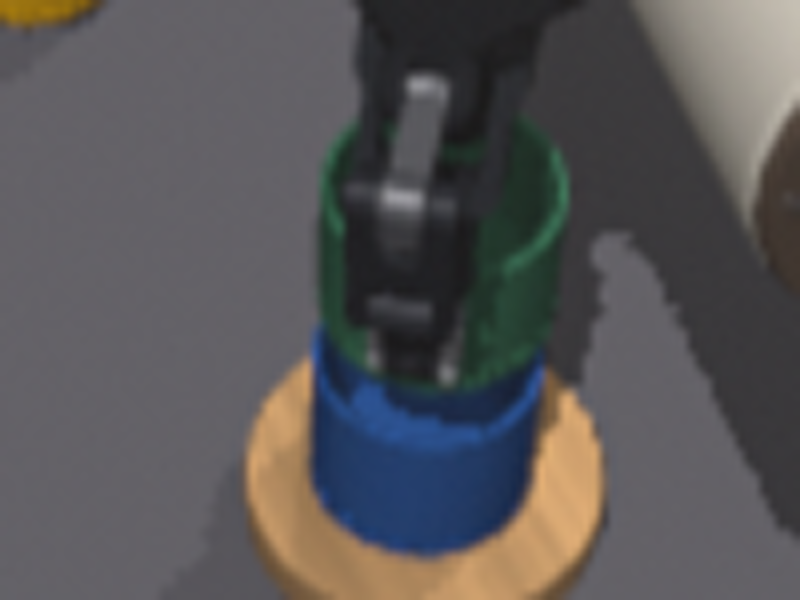

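Green's rim centre is at col 444 against a predicted 439, and blue's at 429 against 427. They're aligned within about 1 mm in x, so lowering.

>>> {"method": "apply_moves", "body": {"deltas": [{"offset": [-0.5, 0.5, 7], "dr": [0, 0, 0], "jaw": -1}, {"offset": [0, 0, 6], "dr": [0, 0, 0], "jaw": -1}, {"offset": [0, 0, 2], "dr": [0, 0, 0], "jaw": -1}, {"offset": [0, 0, 0], "dr": [0, 0, 0], "jaw": -1}]}}

```text
t: 21.95
eef_pos: [461.1, 82.4, 45.1]
eef_rot: [-0.001, 0.0, 1.0, -0.0]
ft_force: [0.4, -0.4, -1.9]
grip_width: 58.3
```

>>> {"method": "apply_moves", "body": {"deltas": [{"offset": [0, 0, 2], "dr": [0, 0, 0], "jaw": -1}, {"offset": [0, 0, 0], "dr": [0, 0, 0], "jaw": -1}]}}

```text
t: 22.15
eef_pos: [461.5, 82.7, 43.5]
eef_rot: [-0.0, -0.0, 1.0, -0.0]
ft_force: [-0.2, 0.3, -2.3]
grip_width: 58.4
```

>>> {"method": "apply_moves", "body": {"deltas": [{"offset": [0, 0, 2], "dr": [0, 0, 0], "jaw": -1}, {"offset": [0, 0, 0], "dr": [0, 0, 0], "jaw": -1}]}}

```text
t: 22.35
eef_pos: [461.4, 82.6, 41.4]
eef_rot: [-0.0, -0.0, 1.0, -0.0]
ft_force: [-0.3, -0.4, -2.0]
grip_width: 58.8
```

>>> {"method": "apply_moves", "body": {"deltas": [{"offset": [0, 0, 2], "dr": [0, 0, 0], "jaw": -1}, {"offset": [0, 0, 0], "dr": [0, 0, 0], "jaw": -1}]}}

```text
t: 22.55
eef_pos: [461.3, 82.6, 39.4]
eef_rot: [-0.0, -0.0, 1.0, -0.0]
ft_force: [-0.1, -0.2, -2.5]
grip_width: 58.5
```

>>> {"method": "apply_moves", "body": {"deltas": [{"offset": [0, 0, 1], "dr": [0, 0, 0], "jaw": -1}, {"offset": [0, 0, 0], "dr": [0, 0, 0], "jaw": -1}]}}

```text
t: 22.75
eef_pos: [461.5, 82.6, 38.5]
eef_rot: [-0.0, -0.0, 1.0, -0.0]
ft_force: [0.4, -0.4, -2.3]
grip_width: 58.0
```

>>> {"method": "apply_moves", "body": {"deltas": [{"offset": [0, 0, 1], "dr": [0, 0, 0], "jaw": -1}, {"offset": [0, 0, 0], "dr": [0, 0, 0], "jaw": -1}]}}

```text
t: 22.95
eef_pos: [461.7, 82.7, 38.3]
eef_rot: [0.0, -0.0, 1.0, -0.0]
ft_force: [-1.9, 0.4, 4.7]
grip_width: 58.2
```

Seated at a reported 38.3, as predicted. Releasing and moving to yellow.

>>> {"method": "apply_moves", "body": {"deltas": [{"offset": [0, 0, -0.6], "dr": [0, 0, 0], "jaw": 1}, {"offset": [0, 0, 0], "dr": [0, 0, 0], "jaw": 1}, {"offset": [0, 0, 0], "dr": [0, 0, 0], "jaw": 1}, {"offset": [0, 0, 0], "dr": [0, 0, 0], "jaw": 1}]}}

```text
t: 23.35
eef_pos: [461.6, 82.7, 38.2]
eef_rot: [0.0, -0.0, 1.0, 0.0]
ft_force: [0.3, 0.3, 0.1]
grip_width: 85.5
```

>>> {"method": "apply_moves", "body": {"deltas": [{"offset": [0, 0, -10], "dr": [0, 0, 0], "jaw": 1}, {"offset": [0, 0, -30], "dr": [0, 0, 0], "jaw": 1}, {"offset": [0, 0, -30], "dr": [0, 0, 0], "jaw": 1}, {"offset": [-30, -30, 0], "dr": [0, 0, 0], "jaw": 1}, {"offset": [-31, -34, 0], "dr": [0, 0, 0], "jaw": 1}]}}

```text
t: 23.85
eef_pos: [524.2, 19.3, 110.9]
eef_rot: [0.002, -0.002, 1.0, 0.001]
ft_force: [-0.2, 0.6, -0.3]
grip_width: 85.8
```

>>> {"method": "apply_moves", "body": {"deltas": [{"offset": [-31, -35, 0], "dr": [0, 0, 0], "jaw": 1}, {"offset": [-31, -35, 0], "dr": [0, 0, 0], "jaw": 1}, {"offset": [-31, -35, 10], "dr": [0, 0, 0], "jaw": 1}, {"offset": [0, 0, 40], "dr": [0, 0, 0], "jaw": 1}, {"offset": [0, 0, 15], "dr": [0, 0, 0], "jaw": 1}]}}

```text
t: 24.35
eef_pos: [613.9, -87.8, 40.0]
eef_rot: [-0.003, 0.002, 1.0, 0.0]
ft_force: [-0.8, -0.3, -1.6]
grip_width: 85.3
```

>>> {"method": "apply_moves", "body": {"deltas": [{"offset": [0, 0, 0], "dr": [0, 0, 0], "jaw": 1}, {"offset": [0, 0, 0], "dr": [0, 0, 0], "jaw": 1}]}}

```text
t: 24.55
eef_pos: [616.2, -86.4, 44.1]
eef_rot: [0.001, -0.0, 1.0, -0.0]
ft_force: [0.1, -0.5, 0.7]
grip_width: 85.5
```

```bash
python3 - <<'E'
from h import *
st();a=save('top','y1t',(200,130,400,280),4)
i=save('side','y1s',(210,140,370,260),5);st()
E
```

```text
t 24.55 tcp [616.2 -86.4  44.1] rot [ 5.e-04 -4.e-04  1.e+00 -3.e-04] F [ 0.1 -0.5  0.7] w 85.5 q [ 0.12  0.52 -0.19  0.   -0.87 -1.69]
t 24.65 tcp [616.9 -86.   45.3] rot [ 1.7e-03 -5.0e-04  1.0e+00 -0.0e+00] F [ 0.5 -0.1  0.3] w 85.4 q [ 0.12  0.51 -0.18  0.   -0.87 -1.69]
```

View pics/y1s.png

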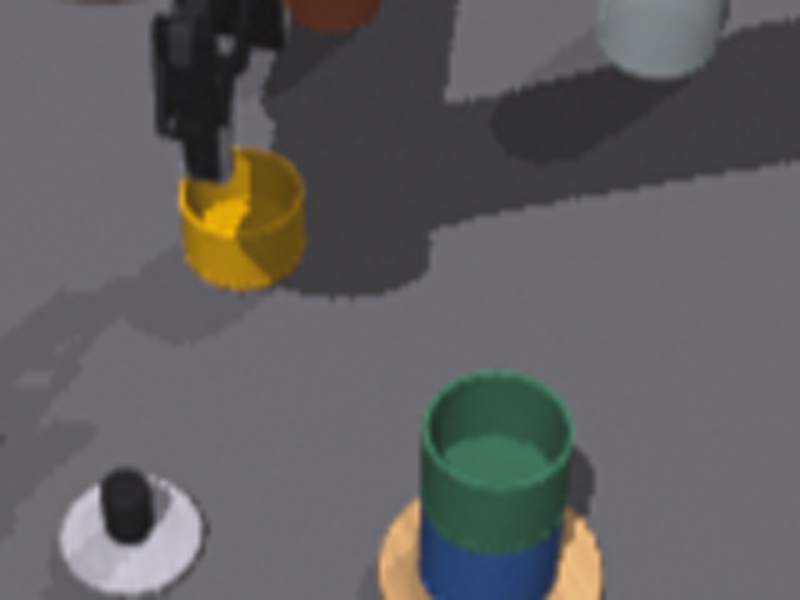

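View pics/y1t.png

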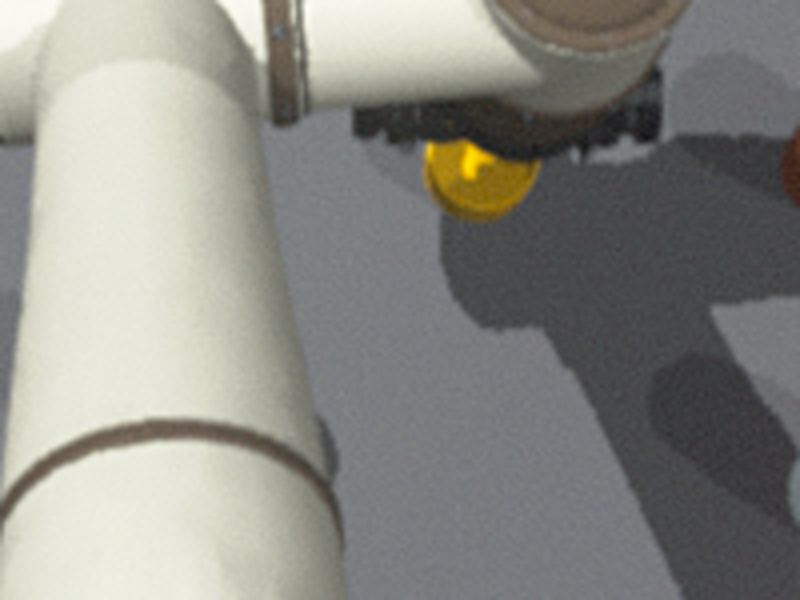

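Green sits flush on blue at crop (498,465). The near fingertip is at (207,178) over yellow, so I'll cast it.

```bash
python3 - <<'E'
from h import *
for z in (90,96,102): print(onz('side',(210+207/5,140+180/5),z).round(1))
st()
E
```

```text
[619.1 -45.6  90. ]
[617.  -39.8  96. ]
[614.9 -34.1 102. ]
t 24.65 tcp [616.9 -86.   45.3] rot [ 1.7e-03 -5.0e-04  1.0e+00 -0.0e+00] F [ 0.5 -0.1  0.3] w 85.4 q [ 0.12  0.51 -0.18  0.   -0.87 -1.69]
```

>>> {"method": "apply_moves", "body": {"deltas": [{"offset": [0, 0, 25], "dr": [0, 0, 0], "jaw": 1}, {"offset": [0, 0, 20], "dr": [0, 0, 0], "jaw": 1}, {"offset": [0, 0, 8], "dr": [0, 0, 0], "jaw": 1}, {"offset": [0, 0, 0], "dr": [0, 0, 0], "jaw": 1}]}}

```text
t: 25.05
eef_pos: [615.4, -86.1, -9.7]
eef_rot: [-0.0, -0.0, 1.0, -0.0]
ft_force: [0.1, 0.2, -0.0]
grip_width: 85.3
```

```bash
python3 - <<'E'
from h import *
st();i=save('side','y2s',(210,140,310,215),8);st()
E
```

```text
t 25.05 tcp [615.4 -86.1  -9.7] rot [-2.e-04 -3.e-04  1.e+00 -1.e-04] F [ 0.1  0.2 -0. ] w 85.3 q [ 0.12  0.58 -0.23  0.   -0.76 -1.69]
t 25.10 tcp [616.2 -86.1  -8.8] rot [ 7.e-04 -4.e-04  1.e+00 -1.e-04] F [ 0.1 -0.1  0.3] w 85.5 q [ 0.12  0.58 -0.23  0.   -0.76 -1.69]
```

View pics/y2s.png

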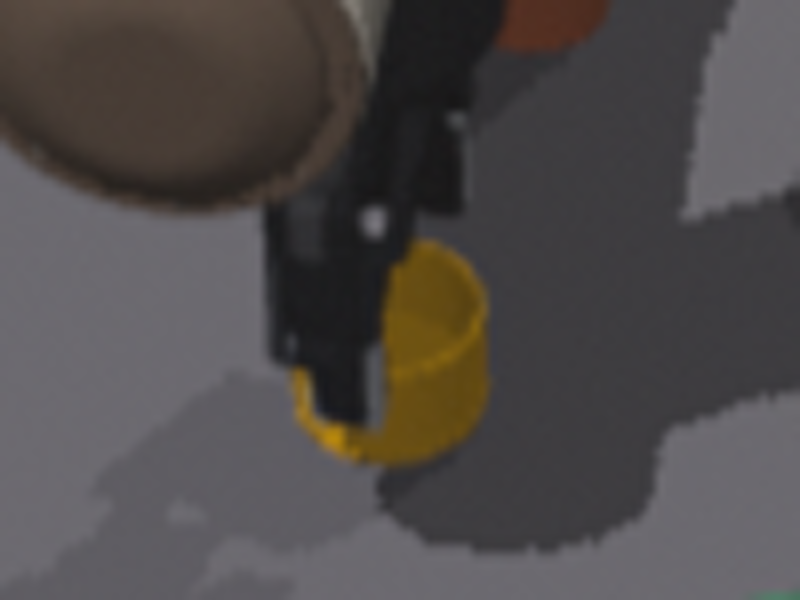

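```bash
python3 - <<'E'
from h import *
for z in(38,44): print(((proj('side',(617,-40,z))-[210,140])*8).round(),((proj('side',(613,-40,z))-[210,140])*8).round())
print(((proj('side',(617,-86,44))-[210,140])*8).round())
E
```

```text
[344. 429.] [357. 431.]
[343. 415.] [356. 417.]
[385. 306.]
```

>>> {"method": "apply_moves", "body": {"deltas": [{"offset": [1, 0, 8], "dr": [0, 0, 0], "jaw": 1}, {"offset": [0, 0, 6], "dr": [0, 0, 0], "jaw": 1}, {"offset": [0, 0, 0], "dr": [0, 0, 0], "jaw": 1}, {"offset": [0, 0, 0], "dr": [0, 0, 0], "jaw": -1}, {"offset": [0, 0, 0], "dr": [0, 0, 0], "jaw": -1}]}}

```text
t: 25.6
eef_pos: [614.9, -86.3, -23.3]
eef_rot: [0.0, -0.0, 1.0, -0.0]
ft_force: [-9.0, 2.7, 38.2]
grip_width: 59.4
```

>>> {"method": "apply_moves", "body": {"deltas": [{"offset": [0, 0, 0], "dr": [0, 0, 0], "jaw": -1}, {"offset": [0, 0, 0], "dr": [0, 0, 0], "jaw": -1}, {"offset": [0, 0, 0], "dr": [0, 0, 0], "jaw": -1}]}}

```text
t: 25.9
eef_pos: [615.4, -86.3, -22.9]
eef_rot: [0.001, -0.0, 1.0, -0.0]
ft_force: [-0.8, -0.5, 4.9]
grip_width: 59.0
```

>>> {"method": "apply_moves", "body": {"deltas": [{"offset": [0, 0, -5], "dr": [0, 0, 0], "jaw": -1}, {"offset": [0, 0, -25], "dr": [0, 0, 0], "jaw": -1}, {"offset": [0, 0, -40], "dr": [0, 0, 0], "jaw": -1}, {"offset": [0, 0, -40], "dr": [0, 0, 0], "jaw": -1}, {"offset": [0, 0, -35], "dr": [0, 0, 0], "jaw": -1}]}}

```text
t: 26.4
eef_pos: [613.8, -86.3, 122.2]
eef_rot: [-0.001, 0.0, 1.0, 0.0]
ft_force: [0.8, -0.4, -2.1]
grip_width: 58.5
```

>>> {"method": "apply_moves", "body": {"deltas": [{"offset": [0, 0, 0], "dr": [0, 0, 0], "jaw": -1}, {"offset": [0, 0, 0], "dr": [0, 0, 0], "jaw": -1}]}}

```text
t: 26.6
eef_pos: [613.8, -86.0, 121.0]
eef_rot: [-0.0, 0.0, 1.0, 0.001]
ft_force: [0.8, -0.3, -3.3]
grip_width: 58.5
```

```bash
python3 - <<'E'
from h import *
st();i=save('side','y3s',(210,80,310,155),8);st()
E
```

```text
t 26.60 tcp [613.8 -86.  121. ] rot [-3.e-04  3.e-04  1.e+00  5.e-04] F [ 0.8 -0.3 -3.3] w 58.5 q [ 0.12  0.43 -0.11 -0.   -1.03 -1.69]
t 26.65 tcp [612.9 -86.1 119.6] rot [-1.7e-03  4.0e-04  1.0e+00  4.0e-04] F [-0.3  0.5 -1.4] w 58.9 q [ 0.12  0.43 -0.11 -0.   -1.03 -1.69]
```

View pics/y3s.png

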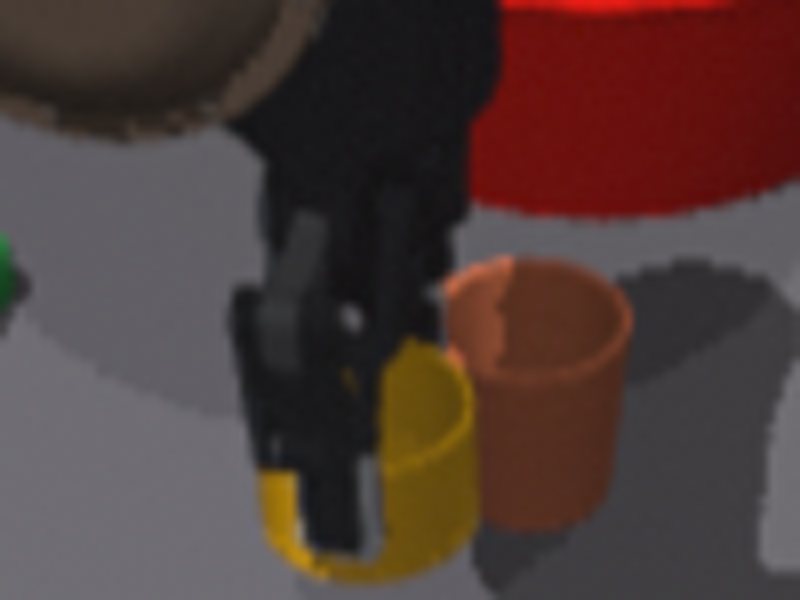

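Yellow is held level with a width of 58.5. Carrying it over the stack.

>>> {"method": "apply_moves", "body": {"deltas": [{"offset": [30, 33, 0], "dr": [0, 0, 0], "jaw": -1}, {"offset": [31, 34, 0], "dr": [0, 0, 0], "jaw": -1}, {"offset": [31, 34, 0], "dr": [0, 0, 0], "jaw": -1}, {"offset": [31, 34, 0], "dr": [0, 0, 0], "jaw": -1}, {"offset": [30, 34, 0], "dr": [0, 0, 0], "jaw": -1}]}}

```text
t: 27.15
eef_pos: [458.5, 82.9, 119.0]
eef_rot: [-0.002, 0.0, 1.0, -0.001]
ft_force: [-0.4, 0.7, -2.7]
grip_width: 58.5
```

>>> {"method": "apply_moves", "body": {"deltas": [{"offset": [0, 0, 10], "dr": [0, 0, 0], "jaw": -1}, {"offset": [0, 0, 5], "dr": [0, 0, 0], "jaw": -1}, {"offset": [0, 0, 0], "dr": [0, 0, 0], "jaw": -1}, {"offset": [0, 0, 0], "dr": [0, 0, 0], "jaw": -1}, {"offset": [0, 0, 0], "dr": [0, 0, 0], "jaw": -1}]}}

```text
t: 27.65
eef_pos: [462.1, 81.9, 106.0]
eef_rot: [-0.0, 0.001, 1.0, -0.0]
ft_force: [-0.4, 0.3, -2.3]
grip_width: 58.8
```

```bash
python3 - <<'E'
from h import *
st()
i=save('side','h1s',(255,165,355,240),8);st()
z=r.sense()['eef_pos'][2]+23; print('underside',z)
for x in(460,462): print('rim pred',((proj('side',(x,83.5,z+44))-[255,165])*8).round(),'green rim pred',((proj('side',(x,83.5,112))-[255,165])*8).round())
E
```

```text
t 27.65 tcp [462.1  81.9 106. ] rot [-2.e-04  9.e-04  1.e+00 -2.e-04] F [-0.4  0.3 -2.3] w 58.8 q [ 0.52  0.21 -0.49  0.   -0.87 -2.1 ]
t 27.70 tcp [462.1  82.  106.1] rot [-1.e-04  9.e-04  1.e+00 -1.e-04] F [ 0.4  0.4 -2.2] w 58.5 q [ 0.52  0.21 -0.49  0.   -0.87 -2.1 ]
underside 129.08541792945272
rim pred [455. 326.] green rim pred [443. 490.]
rim pred [446. 325.] green rim pred [435. 489.]
```

View pics/h1s.png

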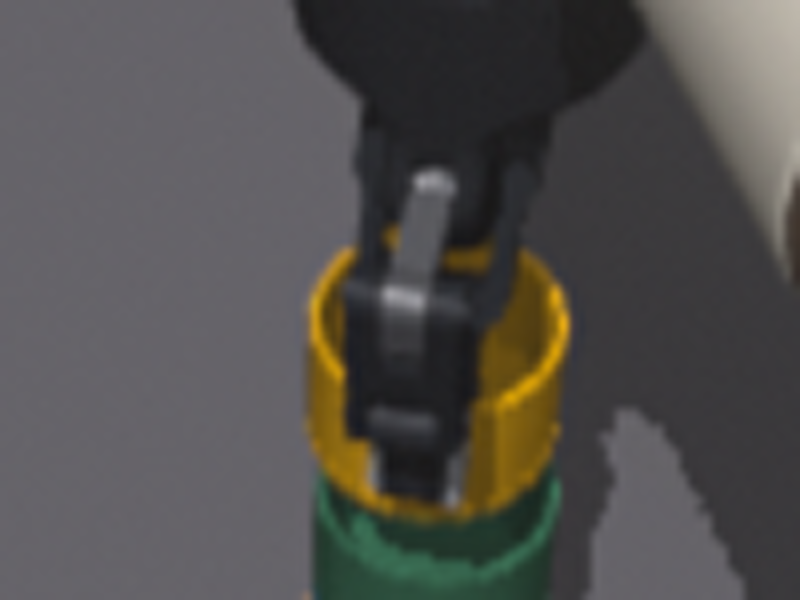

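Yellow's rim centre is at col 440, which casts to x≈463.3. Green's is at 438, or x≈461.3. I'll shift -2 mm in x and lower.

>>> {"method": "apply_moves", "body": {"deltas": [{"offset": [2, 0.5, 7], "dr": [0, 0, 0], "jaw": -1}, {"offset": [0, 0, 6], "dr": [0, 0, 0], "jaw": -1}, {"offset": [0, 0, 3], "dr": [0, 0, 0], "jaw": -1}, {"offset": [0, 0, 0], "dr": [0, 0, 0], "jaw": -1}, {"offset": [0, 0, 0], "dr": [0, 0, 0], "jaw": -1}]}}

```text
t: 28.2
eef_pos: [459.6, 83.2, 90.2]
eef_rot: [-0.0, -0.0, 1.0, -0.0]
ft_force: [0.3, 0.2, -2.2]
grip_width: 57.8
```

>>> {"method": "apply_moves", "body": {"deltas": [{"offset": [0, 0, 2], "dr": [0, 0, 0], "jaw": -1}, {"offset": [0, 0, 0], "dr": [0, 0, 0], "jaw": -1}]}}

```text
t: 28.4
eef_pos: [459.5, 83.2, 88.1]
eef_rot: [-0.0, -0.0, 1.0, 0.0]
ft_force: [-1.7, 0.3, -1.9]
grip_width: 58.6
```

>>> {"method": "apply_moves", "body": {"deltas": [{"offset": [0, 0, 2], "dr": [0, 0, 0], "jaw": -1}, {"offset": [0, 0, 0], "dr": [0, 0, 0], "jaw": -1}]}}

```text
t: 28.6
eef_pos: [459.3, 83.1, 86.0]
eef_rot: [-0.0, -0.0, 1.0, -0.0]
ft_force: [-0.4, 0.2, -1.5]
grip_width: 58.8
```

>>> {"method": "apply_moves", "body": {"deltas": [{"offset": [0, 0, 2], "dr": [0, 0, 0], "jaw": -1}, {"offset": [0, 0, 0], "dr": [0, 0, 0], "jaw": -1}]}}

```text
t: 28.8
eef_pos: [459.3, 83.1, 84.0]
eef_rot: [-0.0, -0.0, 1.0, -0.0]
ft_force: [0.5, -0.3, -2.6]
grip_width: 59.2
```

>>> {"method": "apply_moves", "body": {"deltas": [{"offset": [0, 0, 1], "dr": [0, 0, 0], "jaw": -1}, {"offset": [0, 0, 0], "dr": [0, 0, 0], "jaw": -1}]}}

```text
t: 29.0
eef_pos: [459.5, 83.2, 83.2]
eef_rot: [-0.0, -0.0, 1.0, -0.0]
ft_force: [-0.3, -0.1, -2.1]
grip_width: 58.7
```

>>> {"method": "apply_moves", "body": {"deltas": [{"offset": [0, 0, 1], "dr": [0, 0, 0], "jaw": -1}, {"offset": [0, 0, 0], "dr": [0, 0, 0], "jaw": -1}]}}

```text
t: 29.2
eef_pos: [459.8, 83.2, 83.0]
eef_rot: [0.0, -0.0, 1.0, -0.0]
ft_force: [-1.9, -0.7, 4.0]
grip_width: 58.6
```

Seated at 83.0 as predicted. Releasing and going for the lid.

>>> {"method": "apply_moves", "body": {"deltas": [{"offset": [0, 0, -0.6], "dr": [0, 0, 0], "jaw": 1}, {"offset": [0, 0, 0], "dr": [0, 0, 0], "jaw": 1}, {"offset": [0, 0, 0], "dr": [0, 0, 0], "jaw": 1}, {"offset": [0, 0, 0], "dr": [0, 0, 0], "jaw": 1}]}}

```text
t: 29.6
eef_pos: [459.6, 83.2, 82.8]
eef_rot: [0.0, -0.0, 1.0, 0.0]
ft_force: [-0.6, -0.1, 0.0]
grip_width: 85.5
```

>>> {"method": "apply_moves", "body": {"deltas": [{"offset": [0, 0, -10], "dr": [0, 0, 0], "jaw": 1}, {"offset": [0, 0, -25], "dr": [0, 0, 0], "jaw": 1}, {"offset": [0, 0, -25], "dr": [0, 0, 0], "jaw": 1}, {"offset": [-38, 3, 0], "dr": [0, 0, 0], "jaw": 1}, {"offset": [-40, 3, 0], "dr": [0, 0, 0], "jaw": 1}]}}

```text
t: 30.1
eef_pos: [538.9, 89.6, 145.6]
eef_rot: [0.002, -0.001, 1.0, 0.001]
ft_force: [-0.3, 0.4, 0.4]
grip_width: 85.6
```

>>> {"method": "apply_moves", "body": {"deltas": [{"offset": [-40, 3, 0], "dr": [0, 0, 0], "jaw": 1}, {"offset": [-40, 3, 15], "dr": [0, 0, 0], "jaw": 1}, {"offset": [0, 0, 40], "dr": [0, 0, 0], "jaw": 1}, {"offset": [0, 0, 40], "dr": [0, 0, 0], "jaw": 1}, {"offset": [0, 0, 0], "dr": [0, 0, 0], "jaw": 1}]}}

```text
t: 30.6
eef_pos: [613.2, 93.6, 42.2]
eef_rot: [-0.006, 0.001, 1.0, -0.002]
ft_force: [-0.3, 1.2, 0.3]
grip_width: 85.4
```

>>> {"method": "apply_moves", "body": {"deltas": [{"offset": [0, 0, 10], "dr": [0, 0, 0], "jaw": 1}, {"offset": [0, 0, 0], "dr": [0, 0, 0], "jaw": 1}, {"offset": [0, 0, 0], "dr": [0, 0, 0], "jaw": 1}]}}

```text
t: 30.9
eef_pos: [618.8, 95.7, 40.0]
eef_rot: [0.002, -0.0, 1.0, 0.001]
ft_force: [0.4, 0.7, 1.0]
grip_width: 85.3
```

```bash
python3 - <<'E'
from h import *
st();a=save('top','l1t',(180,110,340,230),5)
i=save('side','l1s',(190,170,350,290),5);st()
E
```

```text
t 30.90 tcp [618.8  95.7  40. ] rot [ 1.8e-03 -3.0e-04  1.0e+00  5.0e-04] F [0.4 0.7 1. ] w 85.3 q [ 0.41  0.53 -0.18  0.   -0.86 -1.98]
t 31.00 tcp [618.6  95.7  39.9] rot [ 1.7e-03 -3.0e-04  1.0e+00  6.0e-04] F [-0.3 -1.1 -0.5] w 85.5 q [ 0.41  0.53 -0.18  0.   -0.86 -1.98]
```

View pics/l1s.png

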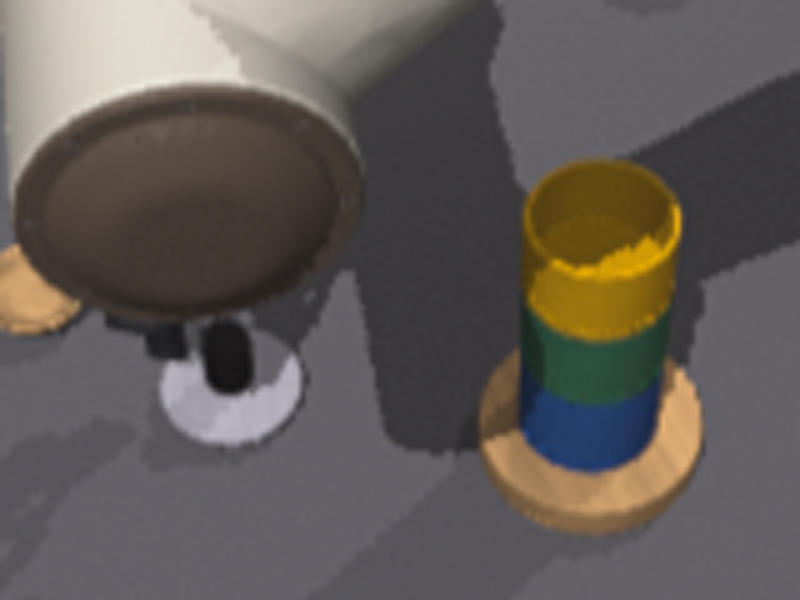

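View pics/l1t.png

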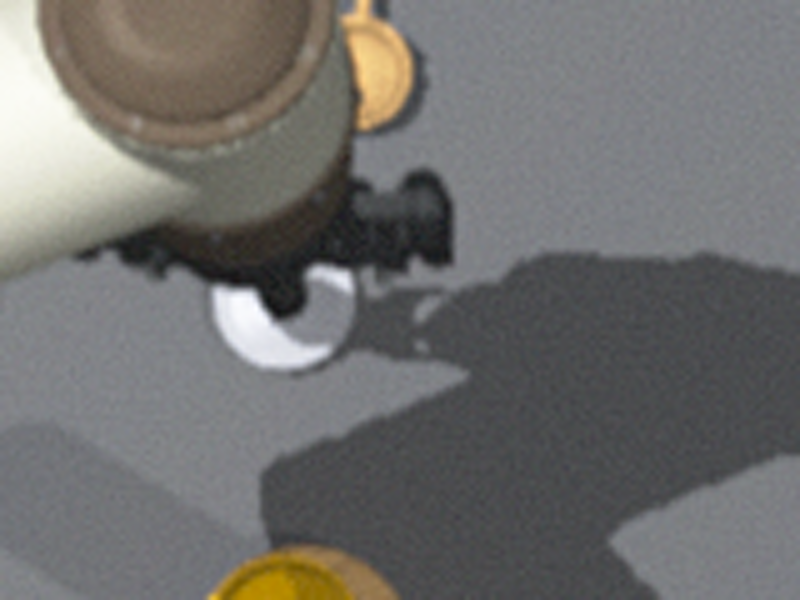

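The stack is neat and upright at crop (600,330). The near fingertip beside the lid is at (170,357), so I'll cast it.

```bash
python3 - <<'E'
from h import *
for z in(88,91,95): print(onz('side',(190+168/5,170+358/5),z).round(1))
E
```

```text
[622.  141.2  88. ]
[621.  143.2  91. ]
[619.6 145.9  95. ]
```

>>> {"method": "apply_moves", "body": {"deltas": [{"offset": [0, 0, 20], "dr": [0, 0, 0], "jaw": 1}, {"offset": [0, 0, 15], "dr": [0, 0, 0], "jaw": 1}, {"offset": [0, 0, 0], "dr": [0, 0, 0], "jaw": 1}]}}

```text
t: 31.3
eef_pos: [616.3, 94.9, 1.8]
eef_rot: [-0.001, 0.0, 1.0, -0.0]
ft_force: [-0.5, -0.2, -0.5]
grip_width: 85.8
```

```bash
python3 - <<'E'
from h import *
st();i=save('side','l2s',(190,210,290,285),8);st()
print(((proj('side',(618.5,96,44))-[190,210])*8).round())
for x in (616,618.5,621): print(((proj('side',(x,140,54))-[190,210])*8).round())
E
```

```text
t 31.30 tcp [616.3  94.9   1.8] rot [-1.3e-03  1.0e-04  1.0e+00 -4.0e-04] F [-0.5 -0.2 -0.5] w 85.8 q [ 0.41  0.57 -0.21 -0.   -0.79 -1.98]
t 31.35 tcp [617.4  95.1   3. ] rot [-2.e-04 -2.e-04  1.e+00 -2.e-04] F [ 0.3 -0.3 -0.2] w 85.3 q [ 0.41  0.57 -0.21  0.   -0.79 -1.98]
[355. 219.]
[308. 333.]
[299. 331.]
[289. 329.]
```

View pics/l2s.png

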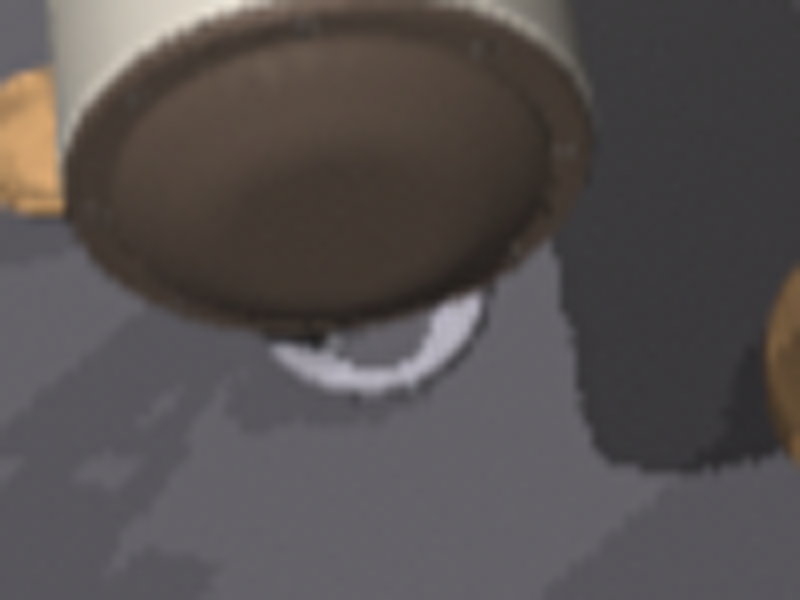

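>>> {"method": "apply_moves", "body": {"deltas": [{"offset": [0, 0, 12], "dr": [0, 0, 0], "jaw": 1}, {"offset": [0, 0, 8], "dr": [0, 0, 0], "jaw": 1}, {"offset": [0, 0, 4], "dr": [0, 0, 0], "jaw": 1}, {"offset": [0, 0, 0], "dr": [0, 0, 0], "jaw": 1}]}}

```text
t: 31.75
eef_pos: [617.0, 95.0, -22.0]
eef_rot: [-0.001, 0.0, 1.0, -0.0]
ft_force: [-0.6, -0.7, 0.7]
grip_width: 85.4
```

>>> {"method": "apply_moves", "body": {"deltas": [{"offset": [0, 0, 0], "dr": [0, 0, 0], "jaw": -1}, {"offset": [0, 0, 0], "dr": [0, 0, 0], "jaw": -1}, {"offset": [0, 0, 0], "dr": [0, 0, 0], "jaw": -1}, {"offset": [0, 0, 0], "dr": [0, 0, 0], "jaw": -1}, {"offset": [0, 0, 0], "dr": [0, 0, 0], "jaw": -1}]}}

```text
t: 32.25
eef_pos: [617.9, 95.3, -20.6]
eef_rot: [0.0, -0.0, 1.0, 0.0]
ft_force: [-0.0, 0.4, -1.5]
grip_width: 20.6
```

>>> {"method": "apply_moves", "body": {"deltas": [{"offset": [0, 0, 0], "dr": [0, 0, 0], "jaw": -1}, {"offset": [0, 0, 0], "dr": [0, 0, 0], "jaw": -1}, {"offset": [0, 0, 0], "dr": [0, 0, 0], "jaw": -1}]}}

```text
t: 32.55
eef_pos: [617.9, 95.3, -20.7]
eef_rot: [0.0, -0.0, 1.0, 0.0]
ft_force: [-0.5, -0.3, 3.4]
grip_width: 20.5
```

The knob is gripped at 20.5 mm. Lifting.

>>> {"method": "apply_moves", "body": {"deltas": [{"offset": [0, 0, -5], "dr": [0, 0, 0], "jaw": -1}, {"offset": [0, 0, -30], "dr": [0, 0, 0], "jaw": -1}, {"offset": [0, 0, -45], "dr": [0, 0, 0], "jaw": -1}, {"offset": [0, 0, -45], "dr": [0, 0, 0], "jaw": -1}, {"offset": [0, 0, -45], "dr": [0, 0, 0], "jaw": -1}]}}

```text
t: 33.05
eef_pos: [616.7, 94.9, 149.9]
eef_rot: [-0.001, 0.0, 1.0, -0.0]
ft_force: [1.7, 0.0, -1.1]
grip_width: 20.3
```

>>> {"method": "apply_moves", "body": {"deltas": [{"offset": [30, -2, 0], "dr": [0, 0, 0], "jaw": -1}, {"offset": [32, -3, 0], "dr": [0, 0, 0], "jaw": -1}, {"offset": [32, -3, 0], "dr": [0, 0, 0], "jaw": -1}, {"offset": [32, -3, 0], "dr": [0, 0, 0], "jaw": -1}, {"offset": [30, -1.5, 0], "dr": [0, 0, 0], "jaw": -1}]}}

```text
t: 33.55
eef_pos: [459.4, 82.1, 148.3]
eef_rot: [-0.001, 0.0, 1.0, -0.0]
ft_force: [-0.0, 0.0, -0.1]
grip_width: 20.1
```

>>> {"method": "apply_moves", "body": {"deltas": [{"offset": [0, 0, 0], "dr": [0, 0, 0], "jaw": -1}, {"offset": [0, 0, 0], "dr": [0, 0, 0], "jaw": -1}, {"offset": [0, 0, 0], "dr": [0, 0, 0], "jaw": -1}]}}

```text
t: 33.85
eef_pos: [462.3, 82.9, 148.9]
eef_rot: [0.0, -0.0, 1.0, 0.0]
ft_force: [0.1, -0.2, -1.5]
grip_width: 20.0
```

```bash
python3 - <<'E'
from h import *
st()
i=save('side','m1s',(255,150,355,225),8);st()
z=r.sense()['eef_pos'][2]+20.7; print('underside',z)
for x in(460,462): print('plate pred',((proj('side',(x,84,z+8))-[255,150])*8).round(),'yellow rim pred',((proj('side',(x,84,150))-[255,150])*8).round())
E
```

```text
t 33.85 tcp [462.3  82.9 148.9] rot [ 3.e-04 -0.e+00  1.e+00  1.e-04] F [ 0.1 -0.2 -1.5] w 20.0 q [ 0.52  0.16 -0.43  0.   -0.98 -2.1 ]
t 33.90 tcp [462.4  82.9 148.7] rot [1.e-04 1.e-04 1.e+00 0.e+00] F [ 0.8  0.3 -1.2] w 20.2 q [ 0.52  0.16 -0.43  0.   -0.98 -2.1 ]
underside 169.42978834292205
plate pred [455. 436.] yellow rim pred [450. 512.]
plate pred [447. 434.] yellow rim pred [441. 511.]
```

View pics/m1s.png

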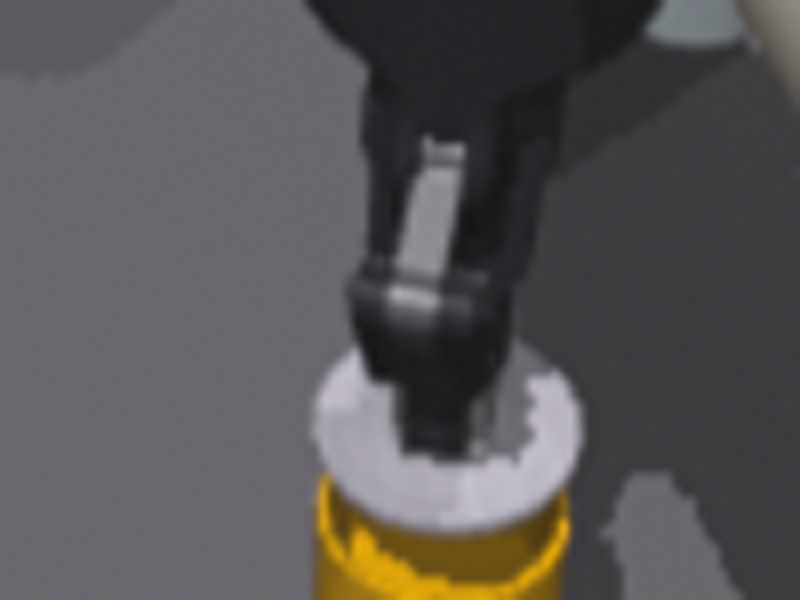

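Lid plate centre is at col 448 (x≈461.8) and the yellow rim at col 442 (x≈461.7), so it's aligned. Lowering.

>>> {"method": "apply_moves", "body": {"deltas": [{"offset": [0, 0.2, 8], "dr": [0, 0, 0], "jaw": -1}, {"offset": [0, 0, 7], "dr": [0, 0, 0], "jaw": -1}, {"offset": [0, 0, 3], "dr": [0, 0, 0], "jaw": -1}, {"offset": [0, 0, 0], "dr": [0, 0, 0], "jaw": -1}, {"offset": [0, 0, 0], "dr": [0, 0, 0], "jaw": -1}]}}

```text
t: 34.4
eef_pos: [461.6, 82.8, 130.6]
eef_rot: [-0.0, -0.0, 1.0, -0.0]
ft_force: [-0.7, -0.2, -0.4]
grip_width: 20.2
```

>>> {"method": "apply_moves", "body": {"deltas": [{"offset": [0, 0, 2], "dr": [0, 0, 0], "jaw": -1}, {"offset": [0, 0, 0], "dr": [0, 0, 0], "jaw": -1}]}}

```text
t: 34.6
eef_pos: [461.5, 82.9, 128.8]
eef_rot: [-0.0, -0.0, 1.0, 0.0]
ft_force: [-0.8, 0.4, -1.0]
grip_width: 20.1
```

>>> {"method": "apply_moves", "body": {"deltas": [{"offset": [0, 0, 2], "dr": [0, 0, 0], "jaw": -1}, {"offset": [0, 0, 0], "dr": [0, 0, 0], "jaw": -1}]}}

```text
t: 34.8
eef_pos: [461.4, 82.8, 126.7]
eef_rot: [-0.0, -0.0, 1.0, -0.0]
ft_force: [-0.2, -0.0, -1.2]
grip_width: 20.4
```

>>> {"method": "apply_moves", "body": {"deltas": [{"offset": [0, 0, 2], "dr": [0, 0, 0], "jaw": -1}, {"offset": [0, 0, 0], "dr": [0, 0, 0], "jaw": -1}]}}

```text
t: 35.0
eef_pos: [461.3, 82.8, 124.6]
eef_rot: [-0.0, -0.0, 1.0, -0.0]
ft_force: [0.5, -1.2, -1.3]
grip_width: 20.3
```

>>> {"method": "apply_moves", "body": {"deltas": [{"offset": [0, 0, 1], "dr": [0, 0, 0], "jaw": -1}, {"offset": [0, 0, 0], "dr": [0, 0, 0], "jaw": -1}]}}

```text
t: 35.2
eef_pos: [461.4, 82.8, 123.7]
eef_rot: [-0.0, -0.0, 1.0, -0.0]
ft_force: [0.3, 0.5, -0.8]
grip_width: 20.1
```

>>> {"method": "apply_moves", "body": {"deltas": [{"offset": [0, 0, 1], "dr": [0, 0, 0], "jaw": -1}, {"offset": [0, 0, 0], "dr": [0, 0, 0], "jaw": -1}]}}

```text
t: 35.4
eef_pos: [461.9, 82.9, 123.2]
eef_rot: [0.0, -0.0, 1.0, 0.0]
ft_force: [0.2, -0.1, 1.5]
grip_width: 20.3
```

>>> {"method": "apply_moves", "body": {"deltas": [{"offset": [0, 0, 0.4], "dr": [0, 0, 0], "jaw": -1}, {"offset": [0, 0, 0], "dr": [0, 0, 0], "jaw": -1}]}}

```text
t: 35.6
eef_pos: [462.0, 82.9, 123.1]
eef_rot: [0.001, -0.0, 1.0, 0.0]
ft_force: [-1.1, -0.1, 5.7]
grip_width: 20.1
```

>>> {"method": "apply_moves", "body": {"deltas": [{"offset": [0, 0, -0.6], "dr": [0, 0, 0], "jaw": 1}, {"offset": [0, 0, 0], "dr": [0, 0, 0], "jaw": 1}, {"offset": [0, 0, 0], "dr": [0, 0, 0], "jaw": 1}, {"offset": [0, 0, 0], "dr": [0, 0, 0], "jaw": 1}, {"offset": [0, 0, 0], "dr": [0, 0, 0], "jaw": 1}]}}

```text
t: 36.1
eef_pos: [461.5, 82.8, 122.8]
eef_rot: [-0.0, -0.0, 1.0, -0.0]
ft_force: [0.7, -0.2, -0.9]
grip_width: 85.5
```

>>> {"method": "apply_moves", "body": {"deltas": [{"offset": [0, 0, 0], "dr": [0, 0, 0], "jaw": 1}, {"offset": [0, 0, -10], "dr": [0, 0, 0], "jaw": 1}, {"offset": [0, 0, -25], "dr": [0, 0, 0], "jaw": 1}, {"offset": [0, 0, -40], "dr": [0, 0, 0], "jaw": 1}, {"offset": [0, 0, -30], "dr": [0, 0, 0], "jaw": 1}]}}

```text
t: 36.6
eef_pos: [462.1, 82.9, 231.0]
eef_rot: [0.001, -0.0, 1.0, 0.0]
ft_force: [-0.2, 0.7, -0.2]
grip_width: 85.5
```

>>> {"method": "apply_moves", "body": {"deltas": [{"offset": [-10, -40, 0], "dr": [0, 0, 0], "jaw": 1}, {"offset": [-10, -40, 0], "dr": [0, 0, 0], "jaw": 1}, {"offset": [0, -40, 0], "dr": [0, 0, 0], "jaw": 1}, {"offset": [0, -40, 0], "dr": [0, 0, 0], "jaw": 1}, {"offset": [0, -40, 0], "dr": [0, 0, 0], "jaw": 1}]}}

```text
t: 37.1
eef_pos: [481.5, -118.7, 229.0]
eef_rot: [0.001, -0.0, 1.0, -0.0]
ft_force: [0.8, -0.7, 0.5]
grip_width: 85.5
```

>>> {"method": "apply_moves", "body": {"deltas": [{"offset": [0, -40, 0], "dr": [0, 0, 0], "jaw": 1}, {"offset": [0, -40, 0], "dr": [0, 0, 0], "jaw": 1}, {"offset": [0, -40, 0], "dr": [0, 0, 0], "jaw": 1}, {"offset": [0, 0, 0], "dr": [0, 0, 0], "jaw": 1}, {"offset": [0, 0, 0], "dr": [0, 0, 0], "jaw": 1}]}}

```text
t: 37.6
eef_pos: [481.3, -237.9, 228.3]
eef_rot: [0.0, 0.001, 1.0, 0.0]
ft_force: [0.5, 0.0, 0.4]
grip_width: 85.2
```

```bash
python3 - <<'E'
from h import *
st();a=save('top','z1t')
i=save('side','z1s');st()
a=cv2.resize(i[150:290,220:370,::-1],None,fx=4,fy=4,interpolation=cv2.INTER_CUBIC);cv2.imwrite('pics/z1c.png',a)
E
```

```text
t 37.60 tcp [ 481.3 -237.9  228.3] rot [0.e+00 1.e-03 1.e+00 1.e-04] F [0.5 0.  0.4] w 85.2 q [-0.16  0.21 -0.15 -0.   -1.21 -1.42]
t 37.70 tcp [ 481.6 -236.6  228.4] rot [ 2.e-04 -4.e-04  1.e+00  1.e-04] F [ 0.1 -0.6  0.3] w 85.6 q [-0.15  0.21 -0.15 -0.   -1.21 -1.42]
```

View pics/z1c.png

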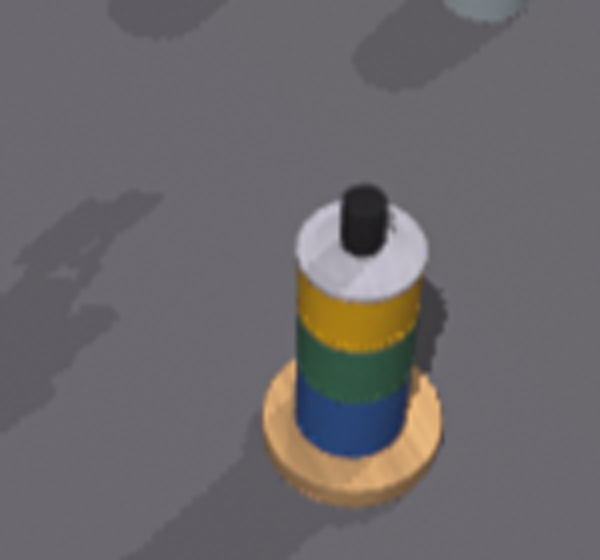

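View pics/z1t.png

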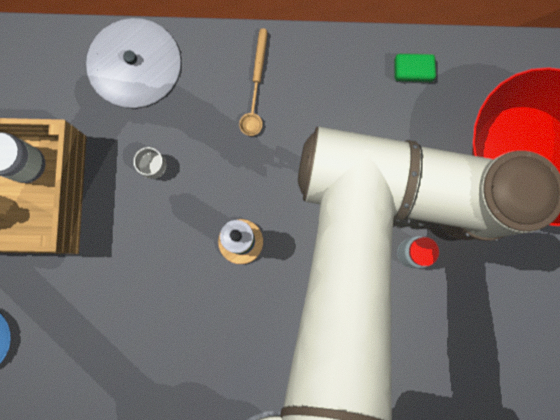

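View pics/z1s.png

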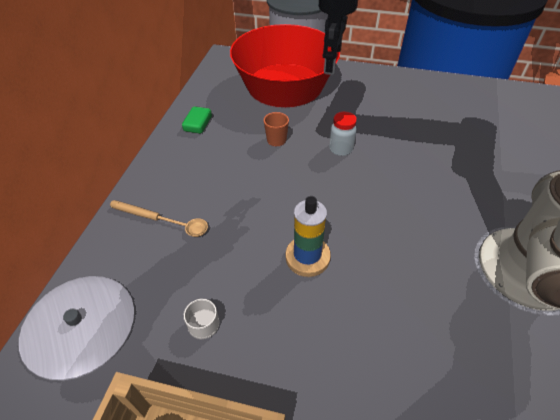

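The full stack stands upright on the stand at side (309,235), with the lid flush. The white tier (201,318), jar (343,133) and cup (276,129) are where they were, and the gripper is clear. Handing in.

```bash
python3 - <<'E'
from workcell import order
print(order.sign_off())
E
```

```text
the job is handed in; nothing more can be done
None
```

The lunch carrier is together on its stand: blue, green, yellow, then the lid. Each piece was lowered until it touched and let go before the next was added. I handed the job in at about 37.7 s of the 93 s.

**Seating:** each piece touched at the height that means fully seated, to within about 0.3 mm, with 8 N or less of contact force. The final pictures show the stack upright with flush joints and the lid level. The white tier, jar and cup look unmoved and the gripper is clear.

**What disagreed:**
- **Finger height:** the ends of the fingers turned out to be about 38 mm higher than the reported tool position. Because of this, my first try at blue closed inside its mouth without touching it. I found the offset with an 18 N touch on bare slab and used it from then on.
- **Sideways position:** camera and robot positions differed by up to about 3 mm. I lined each piece up in the side view before lowering it.
- **Grip width:** it read 1.5–2 mm too small.
- **Wrist force:** closing on green and yellow briefly showed 35–38 N, well under the 120 N limit.

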